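# Close and clamp the lid of a swing-top bearing canister

### The arm

A 6-joint arm with a two-finger parallel gripper is mounted at the origin on a cart in front of the work surface, level with it; the furniture and walls round the work are solid. World frame = base frame: x ahead of the robot, y to its left, z up, the work surface at z = 0. Lengths are in m, angles in degrees, forces in N, time in s.
With the tool pointing down it reaches from about 0.325 to 0.9 m from the base axis. Payload 6.1 kg.
Tool frame: the origin (TCP) lies between the finger pads; the fingertips stand robot.tcp_to_tips ahead of it and the grasp point (between the pads) lies 11 mm behind it (robot.tcp_to_tips is the distance from the TCP to the fingertips, in m); y points along the fingers, z is the direction in which the jaws open and shut, and the axes are right-handed (so a half turn about y gives the same grasp; the last joint's range is limited). The gripper opens to 87 mm and grips with 3 to 60 N. Pads are 19 mm wide; open, the fingers measure 117 mm over their backs; the gripper's body (75 mm by 190 mm) begins 51 mm behind the grasp point.
Start: joints at [56.66, 12.628, 87.462, -0, 79.91, -7.225], TCP at [0.275, 0.561, 0.2] pointing down, gripper open.
Joint ranges: [-170.65, 170.65], [-52.31, 119.04], [5.05, 147.46], [-71.25, 251.25], [11.57, 151.72], [-153.62, 153.62]. Speed limits (degrees/s): [147.25, 147.25, 172.46, 180, 180, 180].

### API

Orientations are given as [roll, pitch, yaw] about the fixed x, y, z axes, in that order (R = Rz(yaw) Ry(pitch) Rx(roll)).
In Python, from plant import robot gives the robot as it stands.
- The arm moves only by the tool send_rows, never from a script. Its arguments are lists of equal length, an entry for each row: "translation": the shift along the tool's x, y, z in mm, a list of three; "yaw": the turn about the tool's y in rad; "claw": the finger opening in mm, from 0 to 87. In form: {"translation": [[tx, ty, tz], ...], "yaw": [yaw, ...], "claw": [claw, ...]}. A call has 1 to 5 rows; each row shifts and turns the pose as measured when the row begins, along the tool's axes as they then stand; what a row does not reach is not made up. A row lasts 1/12 s, in which the tool goes at most 41.7 mm and 7.16 degrees, less where a joint would pass 70% of its speed; a pose out of reach is approached as far as the arm can. A call is refused whole if a number of a shift passes 41.7 or a number of a turn 0.125, either way. A call with a gripper value outside its range is refused whole. The fingers move at their own pace and stop on an object; "grip_force" is the grip in N (left out, the last holds). Time passes only in rows, so rows that do not move let the fingers close. It gives the time, the measured TCP pose, the force and the opening at its end, in the units of the state.
- robot.observe(): the state, without advancing time (a new reading comes with each control period).
- robot.get_image(name): name is "scene" or "top"; returns a dict with "color" (480x640x3 uint8, red, green, blue), "fx", "fy", "cx", "cy" (pixels), "rvec" (rotation vector, rad) and "tvec" (3), from world to camera coordinates, as OpenCV has them. Camera axes: x right, y down, z forward; pixel columns grow to the right and rows downward; lengths in m; the calibration is good to about 2 mm. A picture is of the moment at which its call begins. There is no depth.
- robot.sign_off(): hands the job in, once; it reports no verdict.
The state is a dict: "clock": time; "qpos": joint angles; "joint_vel": joint speeds; "effort": joint torques, N m; "tcp_pos": TCP position; "orientation": TCP orientation; "wrist_force": force on the tool from outside, world axes, zero at the start; "wrist_torque": the same for the moment, N m; "grip_width": finger opening in m.
Only numpy, scipy, OpenCV 4.12 (cv2) and the standard library are available. Lean on these libraries where they do the work, as an engineer would, in place of code of your own. Each camera call takes 0.05 s, during which the arm holds its last target.

### The job

A cleaned bearing is ready in the open metal canister on the plywood board: close the canister against grit. Set the loose lid on its mouth with the tall stop of the lid's saddle towards the lever, swing the wire bail up and over until its bar stands over the notch in the saddle, at the stop, then push the raised lever all the way down past centre so that it stays down and the bail clamps the lid. Do not shift the other things on the bench.

Things in the scene. Friction and masses are not known exactly. Their poses are not given: they have to be found in the camera images.
- canister: Plywood board (140 x 125 x 12 mm) fixed on the bench, with the open round metal canister fixed upright on it; only the clasp moves. Origin on the canister's axis at the bench top. Axes: z up; +x is the side where the bail rests at first, -x the lever's side; y along the clasp's hinge line.
- canister_mouth (a point): Centre of the canister's mouth, level with the rim, 130 mm above the bench; axes as the canister's. Canister 69 mm outside, 63 mm inside diameter, wall 3 mm. A bearing lies on its floor, far below the lid.
- clasp_hinge (a point): Point on the canister's axis, 30 mm below the rim, on the hinge line of the lever; axes as the canister's. The lever turns about this y axis (pivots 48 mm to either side).
- lever (a joint): Lever angle, rad: 0 raised (55 degrees above level, on the canister's -x side; starts at 0 to 0.12), grows as it is pushed down, 1.52 on its stop (32 degrees below level). Friction holds it where it is left. With lid and bail in place it stiffens from 0.6, needs about 5 N at the thumb plate, springs back if let go before centre (1.29), and past it is pulled to its stop and held.
- lever_tab (a point): Centre of the flat steel thumb plate at the lever's end, 92 mm from clasp_hinge: 42 mm along y, 30 mm along the lever, 5 mm thick. Push on its upper face (the face turned to the lid while raised). The lever is a wire fork, 102 mm over its arms, which narrow to the plate.
- bail: Wire bail: U of 5 mm wire, arms 84 mm apart, inside the lever's fork. Origin: its hinge line, mid-way between the arms. It is hinged on the lever, 20 mm from the lever's axis, so the line moves with the lever: from clasp_hinge it is at x -19, z -6 mm with the lever raised, at x +4, z -19 mm when clamped. Sprung along its arms (14 N/mm, up to 8 mm).
- bail_bar (a point): Middle of the bail's straight cross bar (5 mm wire), 75 mm from the bail's hinge line. The bail leans back on the canister's +x side at first, 22 to 38 degrees above level. Friction holds it at any angle and carries it along with the lever, so pushing the lever down draws the bar forward against the lid's stop.
- bail_loop (a point): Centre of the wire finger loop that stands out 28 mm beyond the middle of the bar, in the bail's plane; 18 mm beyond the bar, 93 mm from the bail's hinge line. The loop is 29 mm wide along y over its outsides, 5 mm wire. Pinch it across its width and lead it round an arc; it turns between the pads.
- lid_grip (a point): Centre of the saddle block on the loose lid, 24 mm above the lid's bottom: grasp here, across the block's flat +y and -y sides (26 mm apart; block 28 mm along x). It is 2 mm from the lid's axis towards the stop. Axes: z up, x from the tall stop to the low lip; on the canister the lid's x points along the canister's x, to within 10 degrees.
- lid_notch (a point): On the lid's axis, 38 mm above its bottom: the centre of the bail's bar when it lies in the notch. Notch 10 mm wide, along the lid's y, between the tall stop (-x side, 17 mm above the notch floor) and a low lip (+x side, 1 mm). 30 mm above canister_mouth when the lid is seated.
- lid: The loose round metal lid, 0.3 kg, 70 mm across, origin at the centre of its underside, standing on the bench; axes as lid_grip. A plug 58 mm across (tapered to 51 at its end), 8 mm deep, goes into the mouth; the flange above it (70 mm) rests on the rim. Heights above the bottom: flange underside 8, flange top 11 at its edge to 14, notch floor 35.5, top of the stop 52 mm.
- oil_bottle: green squeeze oiler, 45 mm across, 150 mm tall, standing; origin at the centre of its underside. Bystander.
- paste_jar2: white jar with a blue cap, 56 mm across, 70 mm tall, standing; origin at the centre of its underside. Bystander.
- pliers: pliers with red handles lying flat, 173 x 57 x 12 mm; origin at the middle of the underside. Bystander.
- flange_disc: steel disc with a raised hub, 66 mm across, 20 mm tall, lying flat; origin at the centre of its underside. Bystander.
Things that resemble listed ones, but are neither listed nor needed, are in the scene too. What is shaped like the lid but pink is not meant.

How it is judged (in metres and radians):
On the way, in this order (a step that is already met when the one before it is completed fails the run):
1. the lid is on the canister's mouth (horizontal distance between lid_notch and canister_mouth below 0.012 m and z of lid_notch in the frame of canister_mouth between 0.022 and 0.037 m and angle between lid_notch's own z axis and vertical below 0.2 rad), for 0.2 s.
2. the bail's bar stands over the notch of the lid on the mouth (all of step 1 and horizontal distance between bail_bar and lid_notch below 0.02 m and z of bail_bar in the frame of canister_mouth above 0.025 m), for 0.1 s.
At the end, for the whole second after the job is handed in: Lever on its stop (over 1.45 of 1.52 rad); lid level on the mouth (tilt under 0.06 rad, notch within 6 mm of the axis and 25 to 33 mm above the rim); the bail's bar in the notch (within 7 mm of lid_notch), pressing on the lid with over 10 N; all at rest (horizontal distance between lid_notch and canister_mouth below 0.006 m and z of lid_notch in the frame of canister_mouth between 0.025 and 0.033 m and angle between lid_notch's own z axis and vertical below 0.06 rad and value of joint lever above 1.45 rad and distance between bail_bar and lid_notch below 0.007 m and contact force between bail and lid above 10 N and velocity of joint lever below 0.1 rad/s and linear speed of lid below 0.02 m/s); the robot touches nothing.
It fails at once if one of the bystanders (oiler, jar, pliers, flanged disc) is moved more than 40 mm (distance of any of oil_bottle, paste_jar2, pliers, flange_disc from where it was at the start of the episode above 0.04 m).
It also fails if it takes over 61 s, if anything falls off the work surface, if the arm or the gripper's body presses on something with over 40 N, if the wrist force passes 120 N, or if a joint passes its speed limit or range.

## Working session

There is one attempt and no reset: what is moved stays moved. The work goes in short steps, Python scripts to look and compute and a tool call to move; the robot and the scene stay as the last step left them, time stands still between calls to the robot, and variables do not carry over. Pictures are saved under pics/ and viewed, and the job is handed in when it is done.

Besides the shell and the picture viewer there is one more tool, called as name(argument=value, ...) on one line, values as JSON. send_rows: Moves the arm, as the interface text tells. Its arguments: {"type":"object","properties":{"translation":{"type":"array","items":{"type":"array","items":{"type":"number"}}},"yaw":{"type":"array","items":{"type":"number"}},"claw":{"type":"array","items":{"type":"number"}},"grip_force":{"type":"number"}},"required":["translation","yaw","claw"]}

```bash
ls; mkdir -p pics
python3 - <<'E'
from plant import robot
import cv2
print(robot.observe()); print(robot.tcp_to_tips)
for n in("scene","top"):
    d=robot.get_image(n); cv2.imwrite(f"pics/{n}0.png",d["color"][:,:,::-1]); print({k:v for k,v in d.items() if k!="color"})
E
```

```text
pics
{'clock': 0.0, 'qpos': array([ 5.66600412e+01,  1.26767709e+01,  8.75275461e+01, -1.47968404e-03,
        7.99113741e+01, -7.22260736e+00]), 'joint_vel': array([-0.07132366, -0.03264318, -0.04281264,  0.01095491, -0.04517403,
        0.04694024]), 'effort': array([-1.76510275e-03, -4.94610822e+01, -3.87375677e+01,  6.98192138e-02,
        5.72511018e-02, -1.69199438e-04]), 'tcp_pos': array([0.27473749, 0.56060763, 0.19910434]), 'orientation': array([-9.01149562e+01,  1.31004944e-02, -2.61171039e+01]), 'wrist_force': array([-0.03677446, -0.39891458, -0.14286008]), 'wrist_torque': array([0.00261372, 0.04174381, 0.01747128]), 'grip_width': 0.08692542771931973}
0.008
{'fx': 436.1331791496583, 'fy': 436.1331791496583, 'cx': 326.2332017326776, 'cy': 237.40401689540076, 'rvec': array([ 2.03993462, -0.78297637,  0.45463128]), 'tvec': array([-0.3671669 ,  0.32165017,  0.70614339])}
{'fx': 475.081153233415, 'fy': 475.081153233415, 'cx': 306.9436643507009, 'cy': 236.9356366281903, 'rvec': array([ 2.15938911, -2.10419518,  0.20988374]), 'tvec': array([0.00420954, 0.55118869, 1.2269376 ])}
```

View pics/scene0.png

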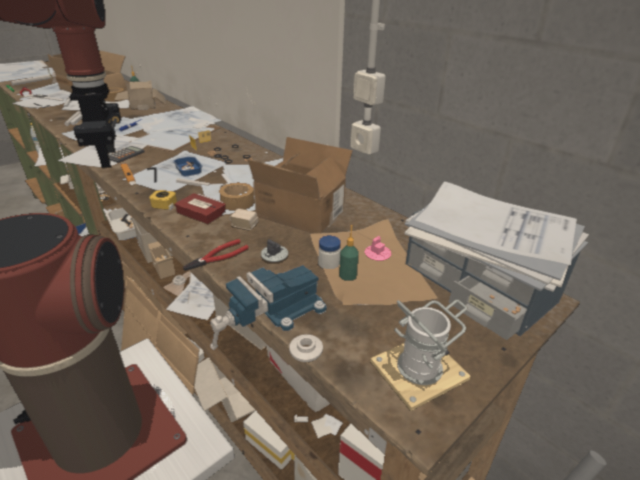

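View pics/top0.png

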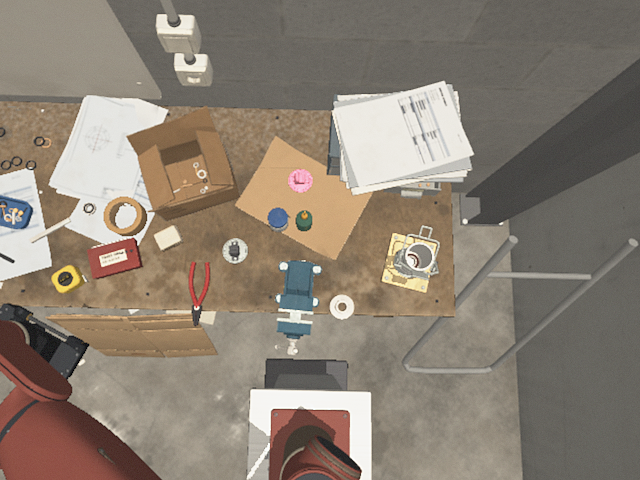

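```bash
cat > h.py <<'E'
import numpy as np, cv2
def cam(d):
    R=cv2.Rodrigues(d["rvec"])[0]; K=np.array([[d["fx"],0,d["cx"]],[0,d["fy"],d["cy"]],[0,0,1]]); return K,R,np.array(d["tvec"])
def proj(d,P):
    K,R,t=cam(d); return cv2.projectPoints(np.array(P,float).reshape(-1,3),d["rvec"],d["tvec"],K,None)[0].reshape(-1,2)
def atz(d,uv,z):
    K,R,t=cam(d); r=R.T@np.linalg.inv(K)@np.array([uv[0],uv[1],1.]); c=-R.T@t; return c+r*(z-c[2])/r[2]
def tri(d1,u1,d2,u2):
    out=[]
    A=[];b=[]
    for d,uv in((d1,u1),(d2,u2)):
        K,R,t=cam(d); r=R.T@np.linalg.inv(K)@np.array([uv[0],uv[1],1.]); r/=np.linalg.norm(r); c=-R.T@t
        M=np.eye(3)-np.outer(r,r); A.append(M); b.append(M@c)
    A=np.vstack(A); b=np.hstack(b); x=np.linalg.lstsq(A,b,rcond=None)[0]; return x,np.linalg.norm(A@x-b)
def crop(d,u,v,w,h,s,name):
    im=d["color"][v:v+h,u:u+w,::-1]; cv2.imwrite(name,cv2.resize(im,None,fx=s,fy=s,interpolation=cv2.INTER_CUBIC))
E
python3 - <<'E'
from plant import robot
from h import *
import pickle
S=robot.get_image("scene");T=robot.get_image("top"); pickle.dump((S,T),open("c.pkl","wb"))
crop(S,360,285,120,120,5,"pics/s1.png");crop(T,370,215,80,80,7,"pics/t1.png")
a=cv2.resize(S["color"][230:270,250:300,::-1],None,fx=8,fy=8,interpolation=cv2.INTER_CUBIC)
b=cv2.resize(T["color"][230:270,210:260,::-1],None,fx=8,fy=8,interpolation=cv2.INTER_CUBIC)
cv2.imwrite("pics/l1.png",np.hstack([a,b]))
E
```

```text
(no output)
```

View pics/s1.png

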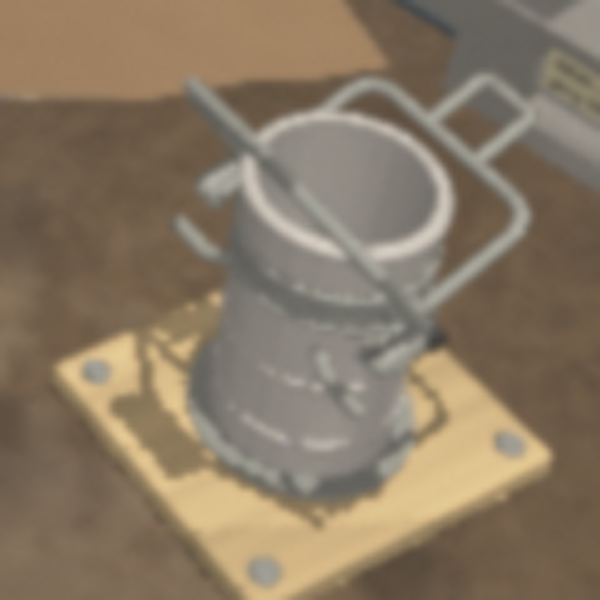

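View pics/t1.png

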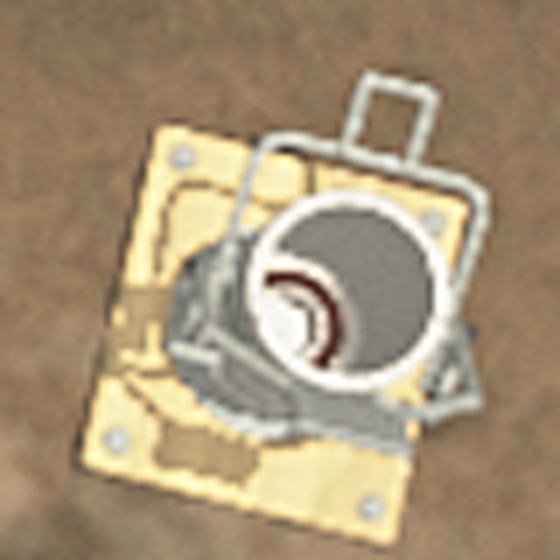

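View pics/l1.png

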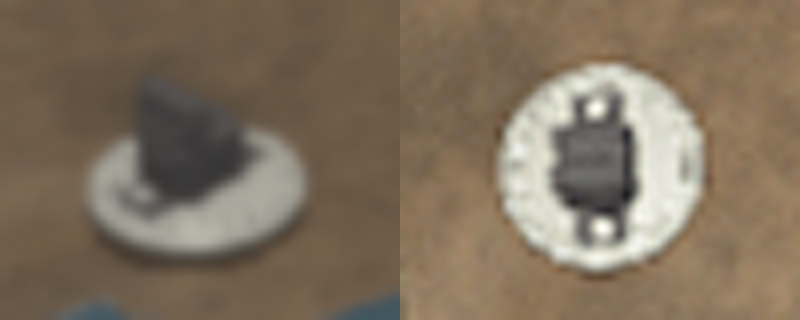

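Run:
```python
from h import *
import pickle
S,T=pickle.load(open("c.pkl","rb"))
for d in(S,T):
    K,R,t=cam(d); print("campos",-R.T@t)
t=lambda a,b:(370+(a-3)/7,215+(b-3)/7); s=lambda a,b:(360+(a-2)/5,285+(b-2)/5)
print("mouth",atz(T,t(350,291),.13),atz(S,s(348,186),.13),tri(T,t(350,291),S,s(348,186)))
c=[atz(T,t(*p),.012) for p in((160,125),(470,200),(395,543),(80,465))]; print(np.round(c,4))
for i in range(4):
    e=c[i]-c[i-1]; print(np.linalg.norm(e),np.degrees(np.arctan2(e[1],e[0])))
print("board centre",np.mean(c,0))
print("loop tip", tri(T,t(402,85),S,s(512,98)))
print("bar mid", tri(T,t(380,158),S,s(455,140)))
l=lambda a,b:(210+(a-400-4)/8,230+(b-4)/8); l2=lambda a,b:(250+(a-4)/8,230+(b-4)/8)
print("lid",atz(T,l(602,167),.010),atz(S,l2(198,190),.010))
print("blk",tri(T,l(598,165),S,l2(192,140)))
# scene stop corner
```

```text
campos [-0.02335533 -0.54350214  0.66405482]
campos [0.31881668 0.0329913  1.30631928]
mouth [ 0.49492648 -0.26432894  0.13      ] [ 0.49432834 -0.26586375  0.13      ] (array([ 0.4953746 , -0.26494499,  0.12859608]), np.float64(0.00048026682043401996))
[[ 0.5773 -0.2196  0.012 ]
 [ 0.5503 -0.3426  0.012 ]
 [ 0.414  -0.3099  0.012 ]
 [ 0.4412 -0.1872  0.012 ]]
0.13987193027606296 -13.401047127090708
0.12594826016763763 -102.34336907479346
0.14018972892367404 166.4972329781444
0.12569394467486972 77.51398637908487
board centre [ 0.4956981  -0.26479901  0.012     ]
loop tip (array([ 0.56911112, -0.28241899,  0.13769586]), np.float64(0.000299056459212391))
bar mid (array([ 0.54408097, -0.27656849,  0.12847855]), np.float64(0.00010212495412915708))
lid [0.51528729 0.21584971 0.01      ] [0.51429923 0.21396339 0.01      ]
blk (array([0.51304201, 0.21434401, 0.02993184]), np.float64(0.00021337356580765118))
```

Run:
```python
from h import *
import pickle
S,T=pickle.load(open("c.pkl","rb"))
def draw(d,u,v,w,h,s,yaw,cx=.5149,cy=.2150):
    im=cv2.resize(d["color"][v:v+h,u:u+w,::-1],None,fx=s,fy=s,interpolation=cv2.INTER_CUBIC)
    if yaw is None: return im
    c,sn=np.cos(np.radians(yaw)),np.sin(np.radians(yaw))
    def P(p): 
        q=[[cx+c*a-sn*b,cy+sn*a+c*b,z] for a,b,z in p]; r=proj(d,q); return np.int32(np.round((r-[u,v]+.5)*s-.5))
    for y in(-.013,.013):
        cv2.polylines(im,[P([(-.016,y,.014),(-.016,y,.052),(-.005,y,.052),(-.005,y,.0355),(.005,y,.0355),(.005,y,.0365),(.012,y,.0365),(.012,y,.014)])],True,(0,255,0),1)
    for x,z in((-.016,.052),(-.005,.052),(.012,.0365)):
        cv2.polylines(im,[P([(x,-.013,z),(x,.013,z)])],False,(0,255,255),1)
    a=np.linspace(0,2*np.pi,60); cv2.polylines(im,[P(np.c_[.035*np.cos(a),.035*np.sin(a),0*a+.011])],True,(0,0,255),1)
    return im
rows=[]
for y in (None,-90,0,90,180): rows.append(np.vstack([draw(S,258,233,34,34,6,y),draw(T,218,233,34,34,6,y)]) if 0 else np.vstack([draw(S,258,233,34,34,4.7,y),draw(T,218,233,34,34,4.7,y)]))
cv2.imwrite("pics/l2.png",np.hstack(rows))
cv2.imwrite("pics/l3.png",np.hstack([draw(S,258,230,36,36,11,None),draw(T,217,232,36,36,11,None)]))
```

```text
(no output)
```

View pics/l2.png

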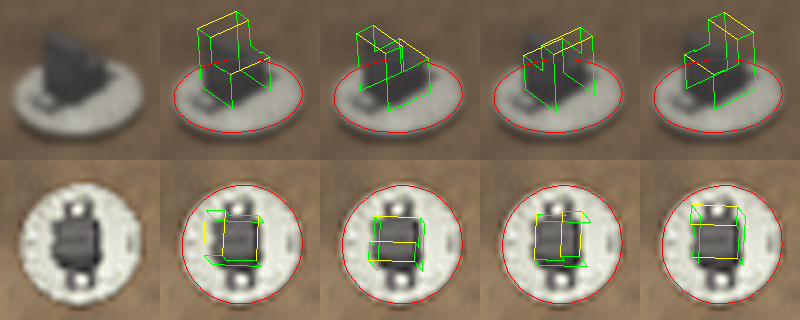

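View pics/l3.png

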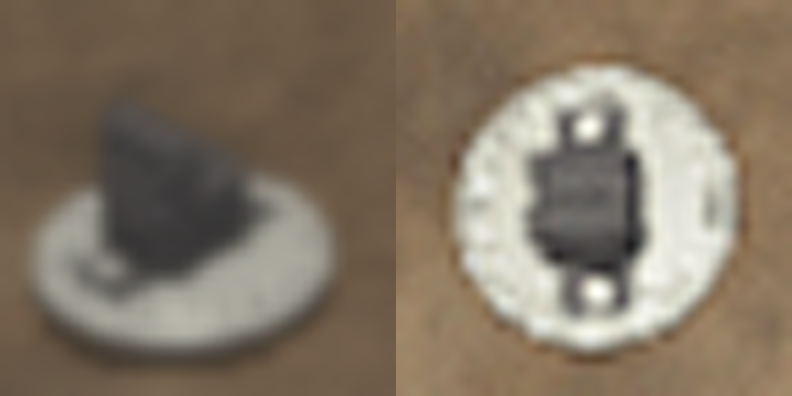

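Run:
```python
from h import *
import pickle
S,T=pickle.load(open("c.pkl","rb"))
k=6
def soft(d,u,v,w,h):
    g=cv2.resize(d["color"][v:v+h,u:u+w],None,fx=k,fy=k,interpolation=cv2.INTER_CUBIC).astype(np.float32); return g
ws={'S':(S,258,232,36,36),'T':(T,217,232,36,36)}
def boxes(yaw,cx,cy):
    c,sn=np.cos(yaw),np.sin(yaw)
    out=[]
    for x0,x1,z1 in((-.016,-.005,.052),(-.005,.005,.0355),(.005,.012,.0365)):
        out.append(np.array([[cx+c*a-sn*b,cy+sn*a+c*b,z] for a in(x0,x1) for b in(-.013,.013) for z in(.013,z1)]))
    return out
def mask(d,u,v,w,h,yaw,cx,cy):
    m=np.zeros((h*k,w*k),np.uint8)
    for B in boxes(yaw,cx,cy):
        p=np.int32(np.round((proj(d,B)-[u,v]+.5)*k-.5)); cv2.fillConvexPoly(m,cv2.convexHull(p),1)
    return m
im={}
for n,(d,u,v,w,h) in ws.items():
    g=soft(d,u,v,w,h)
    # block colour: dark gray, vs bench brown (r-b) and lid light
    val=g.mean(2); sat=g[...,0]-g[...,2]
    b=((val<100)&(sat<14)).astype(np.uint8); im[n]=b
    nl,lab,st,_=cv2.connectedComponentsWithStats(cv2.morphologyEx(b,cv2.MORPH_OPEN,np.ones((17,17))))
    j=1+np.argmax(st[1:,4]); im[n]=(lab==j).astype(np.uint8)
    cv2.imwrite(f"pics/m{n}.png",np.hstack([g[...,::-1].astype(np.uint8),cv2.cvtColor(im[n]*255,cv2.COLOR_GRAY2BGR)]))
for deg in range(-180,180,10):
    best=None
    for cx in np.arange(.508,.5221,.002):
        for cy in np.arange(.208,.2221,.002):
            sc=[]
            for n,(d,u,v,w,h) in ws.items():
                m=mask(d,u,v,w,h,np.radians(deg),cx,cy); sc.append((m&im[n]).sum()/(m|im[n]).sum())
            if best is None or sum(sc)>sum(best[0]): best=(sc,cx,cy)
    print(deg,np.round(best[0],3),np.round(best[1:],4))
```

```text
-180 [0.617 0.213] [0.51  0.218]
-170 [0.624 0.209] [0.51  0.218]
-160 [0.617 0.217] [0.508 0.214]
-150 [0.626 0.215] [0.51  0.214]
-140 [0.625 0.226] [0.508 0.214]
-130 [0.632 0.22 ] [0.508 0.212]
-120 [0.64  0.217] [0.51  0.214]
-110 [0.673 0.205] [0.51 0.21]
-100 [0.668 0.214] [0.51  0.208]
-90 [0.668 0.209] [0.512 0.214]
-80 [0.666 0.217] [0.512 0.21 ]
-70 [0.683 0.219] [0.512 0.212]
-60 [0.721 0.215] [0.514 0.212]
-50 [0.764 0.218] [0.514 0.212]
-40 [0.757 0.218] [0.514 0.214]
-30 [0.761 0.222] [0.514 0.214]
-20 [0.781 0.219] [0.514 0.212]
-10 [0.763 0.228] [0.514 0.214]
0 [0.75  0.229] [0.514 0.214]
10 [0.75  0.232] [0.514 0.212]
20 [0.762 0.236] [0.514 0.214]
30 [0.785 0.238] [0.514 0.216]
40 [0.799 0.234] [0.514 0.216]
50 [0.772 0.225] [0.514 0.218]
60 [0.776 0.211] [0.514 0.22 ]
70 [0.764 0.207] [0.514 0.22 ]
80 [0.71 0.23] [0.512 0.22 ]
90 [0.693 0.22 ] [0.512 0.22 ]
100 [0.657 0.229] [0.51  0.218]
110 [0.662 0.226] [0.51  0.218]
120 [0.662 0.227] [0.51  0.218]
130 [0.661 0.232] [0.51  0.216]
140 [0.689 0.197] [0.512 0.218]
150 [0.687 0.195] [0.512 0.218]
160 [0.671 0.195] [0.512 0.218]
170 [0.64  0.199] [0.512 0.218]
```

```bash
python3 -c "
import cv2,numpy as np
cv2.imwrite('pics/mm.png',np.vstack([cv2.imread('pics/mS.png'),cv2.imread('pics/mT.png')]))"
```

```text
(no output)
```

View pics/mm.png

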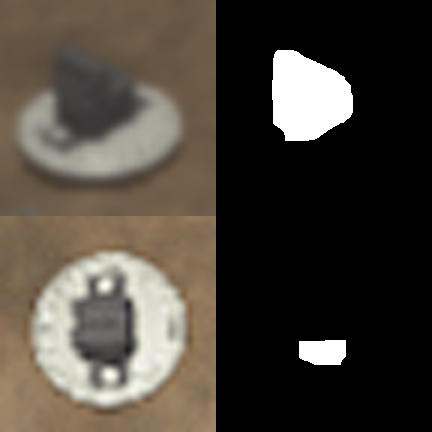

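Run:
```python
from h import *
import pickle
S,T=pickle.load(open("c.pkl","rb"))
k=8
ws={'S':(S,258,232,36,36,100,15),'T':(T,217,232,36,36,135,11)}
def mask(d,u,v,w,h,yaw,cx,cy):
    m=np.zeros((h*k,w*k),np.uint8); c,sn=np.cos(yaw),np.sin(yaw)
    for x0,x1,z1 in((-.016,-.005,.052),(-.005,.005,.0355),(.005,.012,.0365)):
        B=np.array([[cx+c*a-sn*b,cy+sn*a+c*b,z] for a in(x0,x1) for b in(-.013,.013) for z in(.013,z1)])
        p=np.int32(np.round((proj(d,B)-[u,v]+.5)*k-.5)); cv2.fillConvexPoly(m,cv2.convexHull(p),1)
    return m
im={};vis=[]
for n,(d,u,v,w,h,th,mo) in ws.items():
    g=cv2.resize(d["color"][v:v+h,u:u+w],None,fx=k,fy=k,interpolation=cv2.INTER_CUBIC).astype(np.float32)
    b=((g.mean(2)<th)&(g[...,0]-g[...,2]<22)).astype(np.uint8)
    b=cv2.morphologyEx(b,cv2.MORPH_OPEN,cv2.getStructuringElement(cv2.MORPH_ELLIPSE,(5*k,5*k)))
    nl,lab,st,_=cv2.connectedComponentsWithStats(b); j=1+np.argmax(st[1:,4]); im[n]=(lab==j).astype(np.uint8)
    o=g[...,::-1].astype(np.uint8).copy(); cs,_=cv2.findContours(im[n],0,2); cv2.drawContours(o,cs,-1,(0,255,0),1); vis.append(o)
res=[]
for deg in range(-180,180,6):
    best=None
    for cx in np.arange(.509,.5191,.002):
        for cy in np.arange(.209,.2221,.002):
            sc=[]
            for n,(d,u,v,w,h,_,_) in ws.items():
                m=mask(d,u,v,w,h,np.radians(deg),cx,cy); sc.append((m&im[n]).sum()/(m|im[n]).sum())
            if best is None or sum(sc)>sum(best[0]): best=(sc,cx,cy)
    res.append((sum(best[0]),deg,best))
res.sort(reverse=True)
for r in res[:14]: print(r[1],np.round(r[2][0],3),np.round(r[2][1:],4))
cv2.imwrite("pics/mm2.png",np.hstack(vis))
```

```text
18 [0.825 0.834] [0.515 0.215]
12 [0.82  0.835] [0.515 0.215]
24 [0.832 0.818] [0.515 0.215]
6 [0.818 0.829] [0.515 0.215]
30 [0.845 0.797] [0.515 0.217]
0 [0.818 0.817] [0.515 0.215]
-6 [0.815 0.805] [0.515 0.215]
-12 [0.822 0.793] [0.515 0.215]
36 [0.838 0.776] [0.515 0.217]
-18 [0.824 0.774] [0.515 0.215]
42 [0.811 0.751] [0.515 0.217]
-24 [0.806 0.755] [0.515 0.215]
-54 [0.795 0.743] [0.515 0.213]
72 [0.759 0.769] [0.513 0.219]
```

View pics/mm2.png

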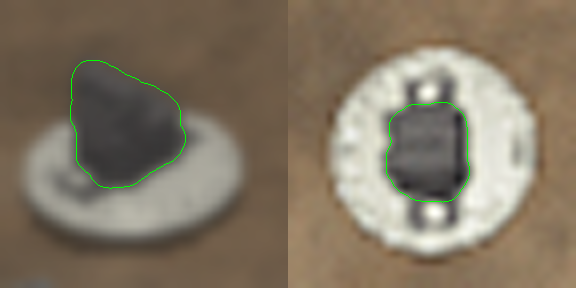

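```bash
cat > p.py <<'E'
import numpy as np,sys
from plant import robot
# usage: p.py x y z yaw maxstep  (TCP goal, m, deg)
def plan(goal,yaw,ms=40.,n=99):
    o=robot.observe(); p=o["tcp_pos"]*1000; w=o["orientation"][2]; g=np.array(goal)*1000
    print("t",round(o["clock"],2),"pos",np.round(p,1),"rpy",np.round(o["orientation"],2),"F",np.round(o["wrist_force"],1),"grip",round(o["grip_width"]*1000,1))
    k=0
    while k<n:
        d=g-p; L=np.linalg.norm(d); dw=(yaw-w+180)%360-180
        if L<.7 and abs(dw)<.3: break
        m=max(1,int(np.ceil(L/ms)),int(np.ceil(abs(dw)/7.0)))
        s=d/m; r=np.radians(w); t=[np.cos(r)*s[0]+np.sin(r)*s[1],-s[2],-np.sin(r)*s[0]+np.cos(r)*s[1]]
        print(np.round(t,1).tolist(),round(-np.radians(dw/m),3)); p=p+s; w+=dw/m; k+=1
if __name__=="__main__":
    a=list(map(float,sys.argv[1:])); plan(a[:3],a[3],a[4] if len(a)>4 else 40.)
E
python3 p.py .513 .215 .12 3
python3 - <<'E'
from h import *
import pickle
S,T=pickle.load(open("c.pkl","rb"))
for n,uv,z in(("stack l",(342,190),.2),("stack r",(468,172),.2),("drawer front",(400,195),.08),("drawer",(440,190),.08)): print(n,atz(T,uv,z))
for uv in ((421,260),(520,292)): print(atz(S,uv,.15))
E
```

```text
t 0.2 pos [274.9 560.8 199.6] rpy [-9.007e+01  1.000e-02 -2.612e+01] F [ 0.1 -1.7  0.4] grip 87.0
[33.3, 7.2, -18.7] -0.046
[32.4, 7.2, -20.2] -0.046
[31.4, 7.2, -21.7] -0.046
[30.4, 7.2, -23.1] -0.046
[29.3, 7.2, -24.5] -0.046
[28.1, 7.2, -25.8] -0.046
[26.9, 7.2, -27.1] -0.046
[25.6, 7.2, -28.3] -0.046
[24.3, 7.2, -29.5] -0.046
[22.9, 7.2, -30.5] -0.046
[21.5, 7.2, -31.6] -0.046
stack l [ 0.64079878 -0.06162666  0.2       ]
stack r [ 0.69531152 -0.36928361  0.2       ]
drawer front [ 0.66637453 -0.22747302  0.08      ]
drawer [ 0.68338187 -0.33540495  0.08      ]
[ 0.60780683 -0.15941653  0.15      ]
[ 0.6652949  -0.34084822  0.15      ]
```

send_rows(translation=[[33,0,-19],[32,0,-20],[31,0,-22],[30,0,-23],[29,0,-24]], yaw=[-0.046,-0.046,-0.046,-0.046,-0.046], claw=[70,70,70,70,70], grip_force=30)

```text
clock: 0.62
tcp_pos: [0.3796, 0.4053, 0.1972]
orientation: [-90.0, 0.2, -11.7]
wrist_force: [0.4, -0.6, 0.0]
grip_width: 0.071
```

send_rows(translation=[[28,5,-26],[27,5,-27],[26,5,-28],[24,5,-30],[23,5,-31]], yaw=[-0.046,-0.046,-0.046,-0.046,-0.046], claw=[70,70,70,70,70])

```text
clock: 1.03
tcp_pos: [0.4959, 0.2426, 0.1724]
orientation: [-89.9, 0.0, 2.3]
wrist_force: [1.5, 0.1, -0.8]
grip_width: 0.0702
```

```bash
python3 p.py .513 .215 .11 3
```

```text
t 1.03 pos [495.9 242.6 172.4] rpy [-8.988e+01  4.000e-02  2.280e+00] F [ 1.5  0.1 -0.8] grip 70.2
[8.0, 31.2, -14.1] -0.006
[7.9, 31.2, -14.2] -0.006
```

send_rows(translation=[[8,30,-14],[8,30,-14],[0,0,0]], yaw=[-0.006,-0.006,0], claw=[60,60,60])

```text
clock: 1.28
tcp_pos: [0.5194, 0.207, 0.1118]
orientation: [-90.0, -0.3, 2.7]
wrist_force: [-1.3, -0.6, -0.6]
grip_width: 0.0616
```

```bash
python3 - <<'E'
from plant import robot
from h import *
S=robot.get_image("scene");T=robot.get_image("top")
a=cv2.resize(S["color"][180:300,220:320,::-1],None,fx=4,fy=4,interpolation=cv2.INTER_CUBIC)
b=cv2.resize(T["color"][190:310,190:290,::-1],None,fx=4,fy=4,interpolation=cv2.INTER_CUBIC)
cv2.imwrite("pics/g1.png",np.hstack([a,b]))
E
python3 p.py .513 .215 .026 3
```

```text
t 1.38 pos [520.4 210.1 116.3] rpy [-89.82  -0.54   2.75] F [-0.3  0.7  0.7] grip 60.3
[-2.4, 30.1, 1.7] -0.001
[-2.4, 30.1, 1.8] -0.001
[-2.4, 30.1, 1.8] -0.001
```

View pics/g1.png

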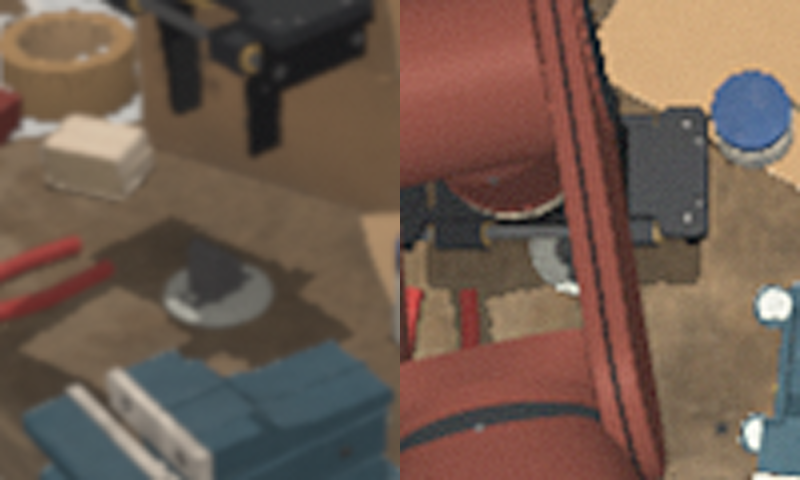

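send_rows(translation=[[-3,30,2],[-2,25,1],[-1,15,1],[0,8,1],[0,0,0]], yaw=[0,0,0,0,0], claw=[50,50,50,50,50])

```text
clock: 1.8
tcp_pos: [0.52, 0.2227, 0.0463]
orientation: [-89.5, -1.4, 2.9]
wrist_force: [-0.8, -0.7, -0.2]
grip_width: 0.0505
```

```bash
python3 p.py .513 .215 .026 3
```

```text
t 1.8 pos [520.  222.7  46.3] rpy [-89.51  -1.39   2.95] F [-0.8 -0.7 -0.2] grip 50.5
[-7.4, 20.3, -7.4] -0.001
```

send_rows(translation=[[-4,4,-4],[-3,4,-3],[0,4,0]], yaw=[0,0,0], claw=[50,50,50])

```text
clock: 2.05
tcp_pos: [0.516, 0.2181, 0.0385]
orientation: [-89.4, -1.8, 3.1]
wrist_force: [-0.4, -0.6, 0.1]
grip_width: 0.0498
```

```bash
python3 p.py .513 .215 .026 3
```

```text
t 2.05 pos [516.  218.1  38.5] rpy [-89.41  -1.79   3.14] F [-0.4 -0.6  0.1] grip 49.8
[-3.1, 12.5, -2.9] 0.002
```

send_rows(translation=[[-3,5,-3],[0,4,0],[0,3,0]], yaw=[0,0,0], claw=[50,50,50])

```text
clock: 2.3
tcp_pos: [0.5147, 0.215, 0.0276]
orientation: [-89.4, -2.0, 3.1]
wrist_force: [0.2, 0.4, 0.4]
grip_width: 0.0502
```

send_rows(translation=[[0,0,0],[0,0,0]], yaw=[0,0], claw=[50,50])

```text
clock: 2.47
tcp_pos: [0.5144, 0.2145, 0.0269]
orientation: [-89.4, -2.0, 3.1]
wrist_force: [-0.4, -0.5, 0.5]
grip_width: 0.05
```

```bash
python3 p.py .513 .215 .026 3
```

```text
t 2.47 pos [514.4 214.5  26.9] rpy [-89.37  -1.97   3.08] F [-0.4 -0.5  0.5] grip 50.0
[-1.3, 0.9, 0.5] 0.001
```

send_rows(translation=[[-1,1,0],[0,0,0],[0,0,0],[0,0,0],[0,0,0]], yaw=[0,0,0,0,0], claw=[30,20,15,15,15], grip_force=30)

```text
clock: 2.88
tcp_pos: [0.514, 0.2152, 0.0264]
orientation: [-89.3, -2.0, 3.0]
wrist_force: [-1.3, 5.4, 5.3]
grip_width: 0.0242
```

```bash
python3 - <<'E'
from plant import robot
from h import *
S=robot.get_image("scene")
crop(S,240,200,70,80,8,"pics/g2.png")
E
python3 p.py .513 .215 .026 3
```

```text
t 2.93 pos [514.1 215.3  26.5] rpy [-89.28  -2.03   3.04] F [-1.4  3.8  2.6] grip 21.6
[-1.2, 0.5, -0.2] 0.001
```

View pics/g2.png

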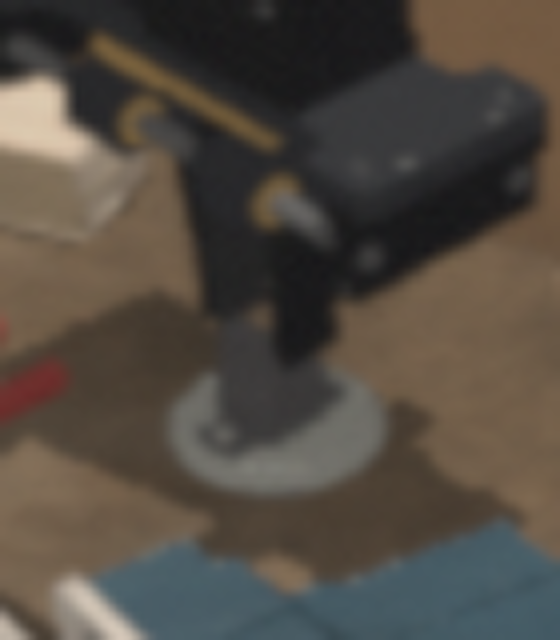

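Run:
```python
from plant import robot
from h import *
S=robot.get_image("scene")
im=cv2.resize(S["color"][200:280,240:310,::-1],None,fx=8,fy=8,interpolation=cv2.INTER_CUBIC)
P=[(.5047,.204,.018),(.5237,.204,.018),(.5237,.189,.018),(.5047,.189,.018),(.499,.202,.052),(.499,.228,.052),(.499,.202,.014),(.527,.202,.036)]
for i,p in enumerate(proj(S,P)):
    q=tuple(int(v) for v in (p-[240,200]+.5)*8); cv2.circle(im,q,4,(0,0,255) if i<4 else (0,255,0),-1)
cv2.imwrite("pics/g3.png",im)
print(robot.observe()["grip_width"])
```

```text
0.021075927255218903
```

View pics/g3.png

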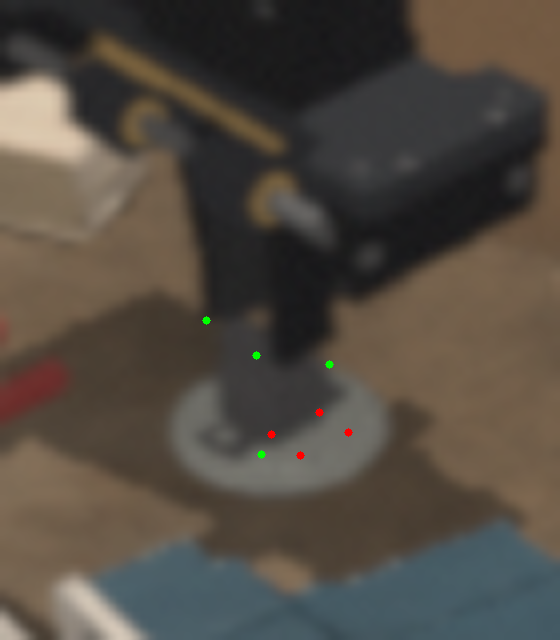

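Run:
```python
from h import *
import pickle
S,T=pickle.load(open("c.pkl","rb"))
for z in(.108,.12,.13,.14): print(z,proj(S,[(.52,.172,z),(.52,.18,z)]))
print(tuple(np.array((262,155))/4+[220,180]))
```

```text
0.108 [[285.00528557 226.7636082 ]
 [282.95427254 225.44085555]]
0.12 [[284.8643927  222.50586788]
 [282.80120794 221.19451146]]
0.13 [[284.74562291 218.91668016]
 [282.67218448 217.61512073]]
0.14 [[284.62559668 215.28952342]
 [282.54180249 213.99804134]]
(np.float64(285.5), np.float64(218.75))
```

Run:
```python
from plant import robot
from h import *
S=robot.get_image("scene")
im=S["color"][225:268,255:300,::-1].astype(float)
im=np.clip((im/255)**.55*255*1.15-30,0,255).astype(np.uint8)
cv2.imwrite("pics/g4.png",cv2.resize(im,None,fx=13,fy=13,interpolation=cv2.INTER_LANCZOS4))
o=robot.observe();print(o["grip_width"],o["wrist_force"],o["tcp_pos"],o["qpos"])
```

```text
0.02109691919275152 [-2.00836221  4.45044145  2.80147167] [0.51402052 0.21526462 0.02646828] [ 14.42087427  12.80770449 107.45550899   0.34748986  57.61094507
 -78.83016933]
```

View pics/g4.png

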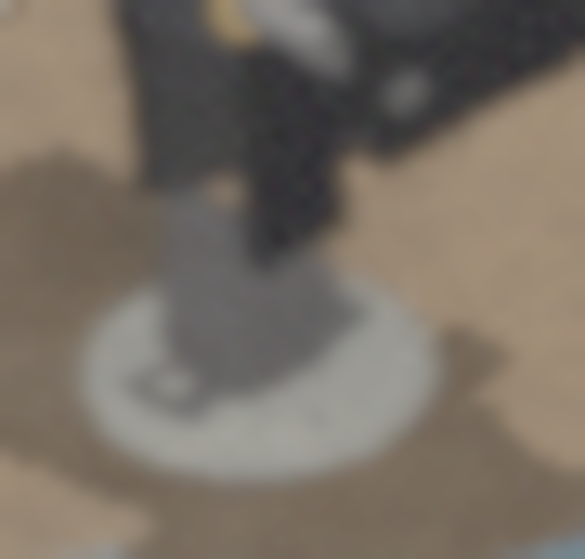

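Run:
```python
from plant import robot
from h import *
import pickle
S,T=pickle.load(open("c.pkl","rb"))
for y in (.19,.195,.204,.226,.23,.24):
  print(y,[(z,np.round((proj(S,[(x,y,z)])[0]-[255,225])*13).tolist()) for x in(.5045,.5235) for z in(.02,.03,.04,.05)])
```

```text
0.19 [(0.02, [282.0, 398.0]), (0.03, [280.0, 356.0]), (0.04, [278.0, 314.0]), (0.05, [276.0, 271.0]), (0.02, [360.0, 361.0]), (0.03, [358.0, 319.0]), (0.04, [357.0, 277.0]), (0.05, [355.0, 234.0])]
0.195 [(0.02, [267.0, 387.0]), (0.03, [265.0, 345.0]), (0.04, [263.0, 302.0]), (0.05, [260.0, 259.0]), (0.02, [344.0, 350.0]), (0.03, [342.0, 308.0]), (0.04, [341.0, 266.0]), (0.05, [339.0, 224.0])]
0.204 [(0.02, [239.0, 367.0]), (0.03, [237.0, 325.0]), (0.04, [234.0, 282.0]), (0.05, [232.0, 240.0]), (0.02, [316.0, 330.0]), (0.03, [314.0, 289.0]), (0.04, [312.0, 247.0]), (0.05, [311.0, 204.0])]
0.226 [(0.02, [172.0, 318.0]), (0.03, [169.0, 276.0]), (0.04, [167.0, 234.0]), (0.05, [164.0, 192.0]), (0.02, [249.0, 283.0]), (0.03, [247.0, 241.0]), (0.04, [244.0, 199.0]), (0.05, [242.0, 157.0])]
0.23 [(0.02, [160.0, 309.0]), (0.03, [157.0, 268.0]), (0.04, [154.0, 226.0]), (0.05, [152.0, 183.0]), (0.02, [237.0, 274.0]), (0.03, [234.0, 233.0]), (0.04, [232.0, 191.0]), (0.05, [230.0, 149.0])]
0.24 [(0.02, [130.0, 288.0]), (0.03, [127.0, 246.0]), (0.04, [124.0, 204.0]), (0.05, [122.0, 162.0]), (0.02, [207.0, 253.0]), (0.03, [204.0, 212.0]), (0.04, [202.0, 170.0]), (0.05, [200.0, 128.0])]
```

Run:
```python
from h import *
import pickle
S,T=pickle.load(open("c.pkl","rb"))
im=S["color"][100:180,60:150,::-1]; im=cv2.resize(im,None,fx=8,fy=8,interpolation=cv2.INTER_CUBIC)
w=np.radians(-26.1); X=np.array([np.cos(w),np.sin(w),0]);Z=np.array([-np.sin(w),np.cos(w),0]); c=np.array([.2749,.5608,.1996])
for sg in(-1,1):
  for zz,col in((-.008,(0,0,255)),(0,(0,255,255)),(.011,(0,255,0)),(.062,(255,0,0))):
    for a in(-.0095,.0095):
      for b in(.0435,.0585):
        p=c+a*X+sg*b*Z+[0,0,zz]; q=(proj(S,[p])[0]-[60,100]+.5)*8; cv2.circle(im,tuple(int(v) for v in q),3,col,-1)
cv2.imwrite("pics/g5.png",im)
```

```text
(no output)
```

View pics/g5.png

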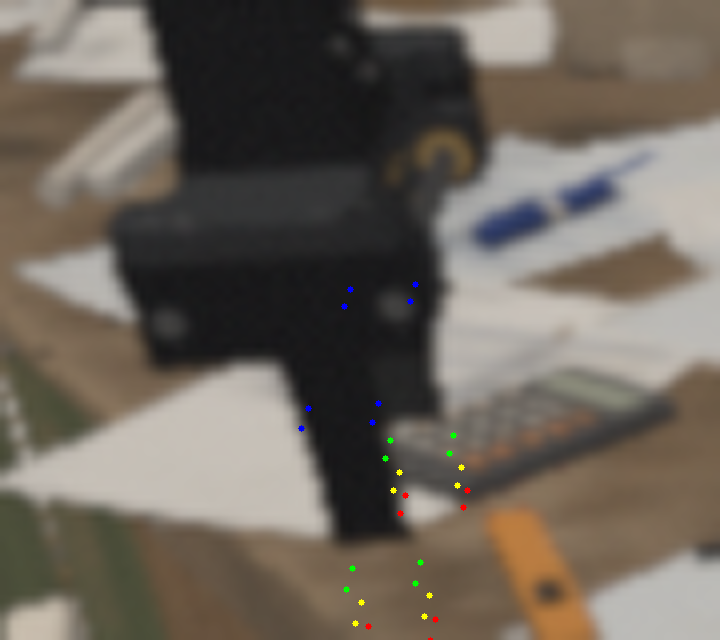

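send_rows(translation=[[0,0,0],[0,0,0],[0,0,0]], yaw=[0,0,0], claw=[40,50,50])

```text
clock: 3.28
tcp_pos: [0.5137, 0.2146, 0.026]
orientation: [-89.4, -2.0, 3.1]
wrist_force: [-0.3, 0.1, 0.1]
grip_width: 0.0337
```

```bash
cat > ov.py <<'E'
from plant import robot
from h import *
import sys
# overlay finger tips: offset of tips above TCP (m)
def ov(off,u,v,w,h,s,name,cams=("scene",)):
    o=robot.observe(); c=o["tcp_pos"]; g=o["grip_width"]/2
    from scipy.spatial.transform import Rotation as Ro
    R=Ro.from_euler("xyz",o["orientation"],degrees=True).as_matrix()
    S=robot.get_image(cams[0])
    im=cv2.resize(S["color"][v:v+h,u:u+w,::-1],None,fx=s,fy=s,interpolation=cv2.INTER_CUBIC)
    for sg in(-1,1):
        for a in(-.0095,.0095):
            for b in(g,g+.015):
                p=c+R@np.array([a,-off,sg*b]); q=(proj(S,[p])[0]-[u,v]+.5)*s; cv2.circle(im,tuple(int(t) for t in q),2,(0,0,255),-1)
    cv2.imwrite(name,im)
if __name__=="__main__":
    a=sys.argv; ov(float(a[1]),*map(int,a[2:6]),float(a[6]),a[7])
E
python3 ov.py .021 240 200 70 80 8 pics/g6.png; python3 p.py .513 .215 .00 3
```

```text
t 3.33 pos [513.6 214.5  25.9] rpy [-89.4   -1.99   3.11] F [-0.6 -0.8  0.3] grip 37.4
[-0.6, 25.9, 0.5] 0.002
```

View pics/g6.png

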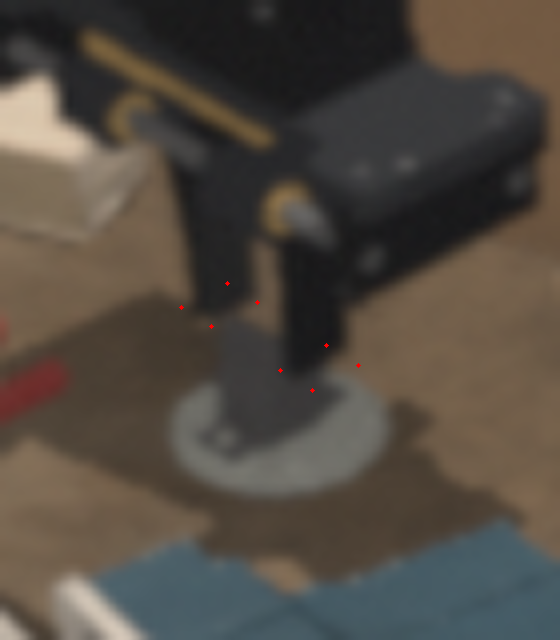

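send_rows(translation=[[0,10,0],[0,10,0],[0,8,0],[0,4,0],[0,0,0]], yaw=[0,0,0,0,0], claw=[50,50,50,50,50])

```text
clock: 3.75
tcp_pos: [0.5157, 0.2142, -0.0085]
orientation: [-89.4, -2.1, 3.1]
wrist_force: [-3.3, 0.3, 17.5]
grip_width: 0.0495
```

```bash
python3 ov.py .025 240 200 70 80 8 pics/g7.png; python3 p.py .513 .215 .00 3
```

```text
t 3.8 pos [515.8 214.3  -8.2] rpy [-89.43  -2.06   3.09] F [-2.9 -0.5  6.1] grip 49.8
[-2.8, -8.2, 0.8] 0.002
```

View pics/g7.png

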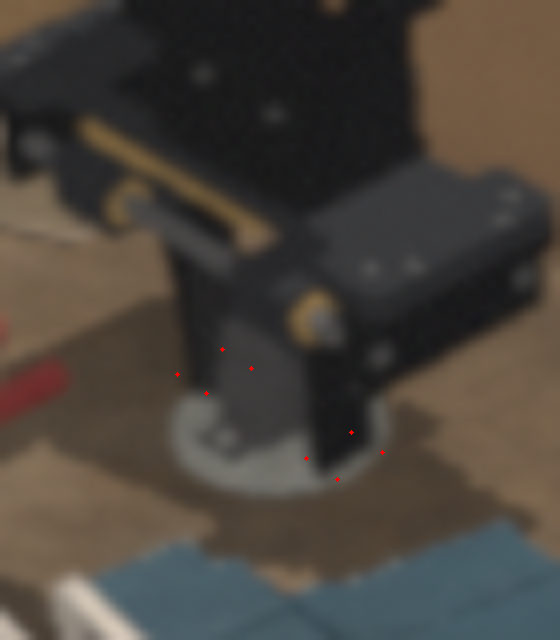

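send_rows(translation=[[-3,-4,0],[0,0,0],[0,0,0],[0,0,0],[0,0,0]], yaw=[0,0,0,0,0], claw=[50,35,22,20,20])

```text
clock: 4.22
tcp_pos: [0.5115, 0.2137, -0.0063]
orientation: [-89.5, -1.9, 3.1]
wrist_force: [0.3, 0.8, 0.5]
grip_width: 0.0308
```

send_rows(translation=[[0,0,0],[0,0,0],[0,0,0]], yaw=[0,0,0], claw=[20,20,20])

```text
clock: 4.47
tcp_pos: [0.5116, 0.2141, -0.0063]
orientation: [-89.4, -1.9, 3.1]
wrist_force: [-0.2, 1.4, 1.1]
grip_width: 0.0257
```

```bash
python3 ov.py .020 240 200 70 80 8 pics/g8.png; python3 p.py .513 .215 .00 3
```

```text
t 4.52 pos [511.6 214.1  -6.3] rpy [-89.44  -1.93   3.09] F [-0.4 -0.2  1.3] grip 25.9
[1.4, -6.3, 0.8] 0.002
```

View pics/g8.png

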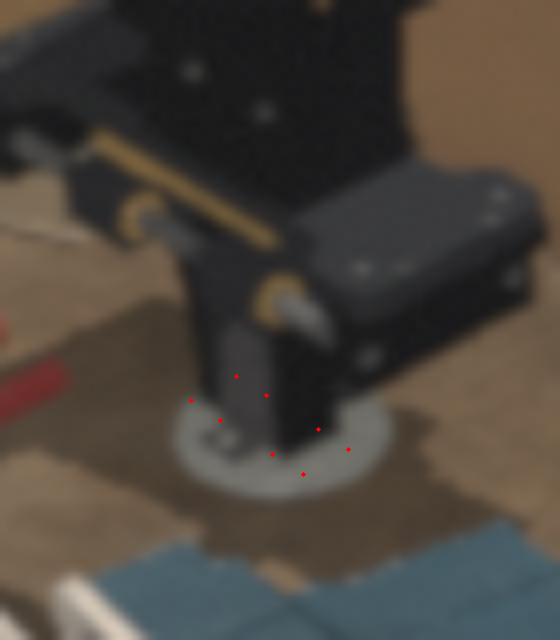

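send_rows(translation=[[0,-15,0],[0,-25,0],[0,-35,0],[0,-40,0],[0,-40,0]], yaw=[0,0,0,0,0], claw=[20,20,20,20,20], grip_force=50)

```text
clock: 4.93
tcp_pos: [0.4942, 0.2083, 0.137]
orientation: [-89.9, -0.1, 3.1]
wrist_force: [0.8, 0.4, -3.5]
grip_width: 0.0256
```

send_rows(translation=[[0,-40,0],[0,-30,0],[0,-15,0]], yaw=[0,0,0], claw=[20,20,20])

```text
clock: 5.18
tcp_pos: [0.4935, 0.2075, 0.2285]
orientation: [-89.9, -0.2, 3.1]
wrist_force: [0.3, 0.4, -3.0]
grip_width: 0.0255
```

```bash
python3 p.py .492 -.264 .225 -13 35
```

```text
t 5.18 pos [493.5 207.5 228.5] rpy [-89.9   -0.16   3.06] F [ 0.3  0.4 -3. ] grip 25.5
[-1.9, 0.2, -33.6] 0.02
[-1.2, 0.2, -33.7] 0.02
[-0.6, 0.2, -33.7] 0.02
[0.1, 0.2, -33.7] 0.02
[0.8, 0.2, -33.7] 0.02
[1.5, 0.2, -33.6] 0.02
[2.1, 0.2, -33.6] 0.02
[2.8, 0.2, -33.6] 0.02
[3.5, 0.2, -33.5] 0.02
[4.2, 0.2, -33.4] 0.02
[4.8, 0.2, -33.3] 0.02
[5.5, 0.2, -33.2] 0.02
[6.2, 0.2, -33.1] 0.02
[6.8, 0.2, -33.0] 0.02
```

send_rows(translation=[[-2,0,-34],[-1,0,-34],[-1,0,-34],[0,0,-34],[1,0,-34]], yaw=[0.02,0.02,0.02,0.02,0.02], claw=[20,20,20,20,20])

```text
clock: 5.6
tcp_pos: [0.4937, 0.0386, 0.232]
orientation: [-89.6, -0.6, -2.2]
wrist_force: [0.9, 0.7, -3.7]
grip_width: 0.0254
```

send_rows(translation=[[1,0,-34],[2,0,-34],[3,0,-34],[3,0,-34],[4,0,-33]], yaw=[0.02,0.02,0.02,0.02,0.02], claw=[20,20,20,20,20])

```text
clock: 6.02
tcp_pos: [0.488, -0.1388, 0.2261]
orientation: [-89.6, -0.1, -8.2]
wrist_force: [0.1, 0.4, -3.5]
grip_width: 0.0256
```

```bash
python3 p.py .492 -.264 .225 -13 35
```

```text
t 6.02 pos [ 488.  -138.8  226.1] rpy [-8.958e+01 -8.000e-02 -8.190e+00] F [ 0.1  0.4 -3.5] grip 25.6
[5.5, 0.3, -30.8] 0.021
[6.1, 0.3, -30.7] 0.021
[6.7, 0.3, -30.6] 0.021
[7.4, 0.3, -30.4] 0.021
```

send_rows(translation=[[5,0,-31],[6,0,-30],[7,0,-25],[7,0,-18],[1,0,-8]], yaw=[0.021,0.021,0.021,0.02,0], claw=[20,20,20,20,20])

```text
clock: 6.43
tcp_pos: [0.4883, -0.264, 0.2191]
orientation: [-89.6, 0.5, -13.6]
wrist_force: [0.0, 0.1, -2.7]
grip_width: 0.0254
```

```bash
python3 p.py .492 -.264 .225 -13 35
```

```text
t 6.43 pos [ 488.3 -264.   219.1] rpy [-89.57   0.5  -13.62] F [ 0.   0.1 -2.7] grip 25.4
[3.6, -5.9, 0.9] -0.011
```

send_rows(translation=[[4,0,1],[0,0,0]], yaw=[-0.01,0], claw=[20,20])

```text
clock: 6.6
tcp_pos: [0.4909, -0.265, 0.2168]
orientation: [-89.5, 0.7, -13.1]
wrist_force: [-0.0, -0.2, -4.5]
grip_width: 0.0256
```

```bash
python3 p.py .492 -.264 .225 -13 35
python3 - <<'E'
from plant import robot
from h import *
S=robot.get_image("scene");T=robot.get_image("top")
crop(S,370,220,110,170,4,"pics/a.png");crop(T,370,180,90,110,6,"pics/b.png")
a=cv2.imread("pics/a.png");b=cv2.imread("pics/b.png"); b=cv2.resize(b,(int(b.shape[1]*a.shape[0]/b.shape[0]) if 0 else 360,440)); a=cv2.resize(a,(440*a.shape[1]//a.shape[0]//1,440)) if 0 else a
b=cv2.copyMakeBorder(b,0,a.shape[0]-b.shape[0],0,0,0); cv2.imwrite("pics/p1.png",np.hstack([a,b])[:600])
E
```

```text
t 6.6 pos [ 490.9 -265.   216.8] rpy [-89.48   0.72 -13.14] F [-0.  -0.2 -4.5] grip 25.6
[0.8, -8.2, 1.2] -0.003
```

View pics/p1.png

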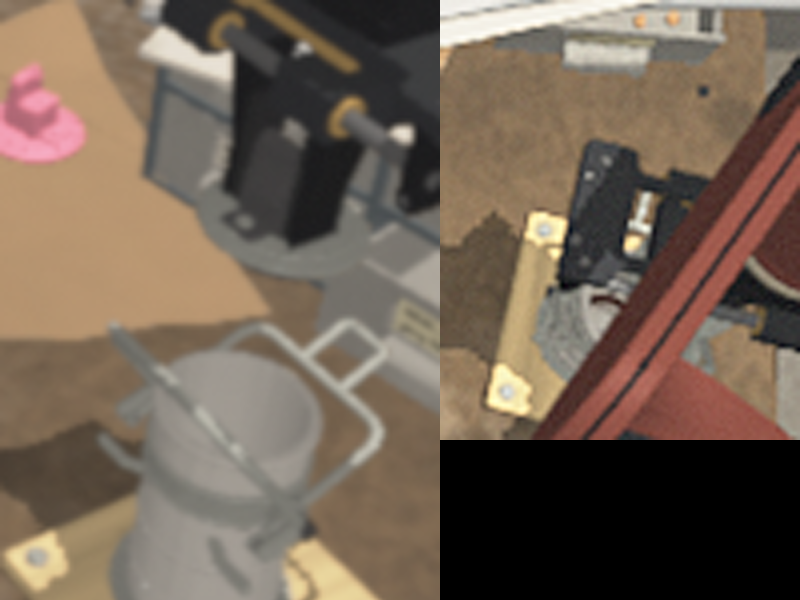

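```bash
cat > lid.py <<'E'
from plant import robot
from h import *
import sys
from scipy.spatial.transform import Rotation as Ro
o=robot.observe(); c=o["tcp_pos"]; R=Ro.from_euler("xyz",o["orientation"],degrees=True).as_matrix()
dx,dy=float(sys.argv[1])/1e3,float(sys.argv[2])/1e3  # lid axis in lid frame rel. TCP
S=robot.get_image("scene"); u,v,w,h,s=400,220,80,80,8
im=cv2.resize(S["color"][v:v+h,u:u+w,::-1],None,fx=s,fy=s,interpolation=cv2.INTER_CUBIC)
a=np.linspace(0,2*np.pi,80)
# tool x=lid x, tool z=lid y, tool y=down ; lid bottom 6.3mm above TCP
def L(x,y,z): return c+R@np.array([dx+x,-(z+.0063),dy+y])
for z,col in((.011,(0,0,255)),(.008,(0,255,255))):
    P=[L(.035*np.cos(t),.035*np.sin(t),z) for t in a]; q=np.int32((proj(S,P)-[u,v]+.5)*s); cv2.polylines(im,[q],True,col,1)
P=[L(x,y,z) for x,y,z in((-.016,-.013,.014),(-.016,-.013,.052),(-.016,.013,.052),(-.016,.013,.014))]
cv2.polylines(im,[np.int32((proj(S,P)-[u,v]+.5)*s)],True,(0,255,0),1)
P=[[.495+.0345*np.cos(t),-.265+.0345*np.sin(t),.13] for t in a]; cv2.polylines(im,[np.int32((proj(S,P)-[u,v]+.5)*s)],True,(255,0,0),1)
cv2.imwrite(sys.argv[3],cv2.resize(im,(600,600)))
E
python3 lid.py 3 0 pics/p2.png
```

```text
(no output)
```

View pics/p2.png

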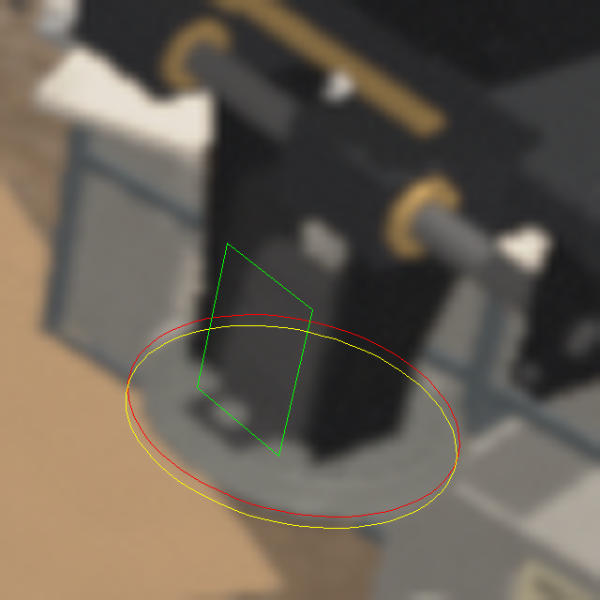

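```bash
python3 lid.py 6 0 pics/p3.png
```

```text
(no output)
```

View pics/p3.png

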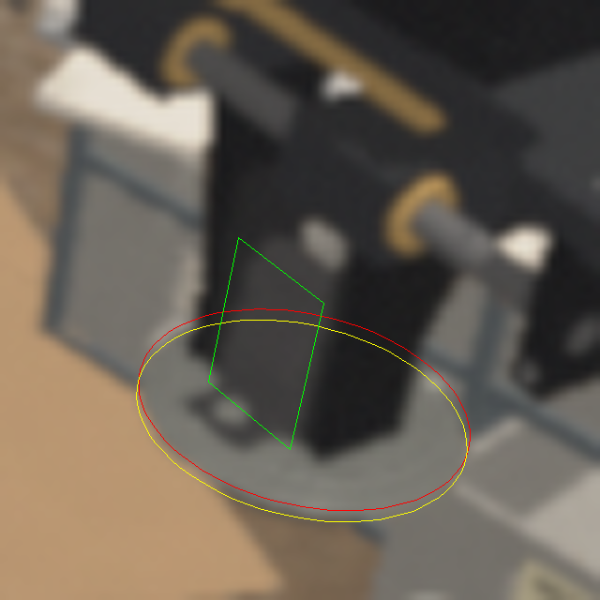

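send_rows(translation=[[-1,20,1],[-1,20,0],[0,20,0],[0,12,0],[0,5,0]], yaw=[0,0,0,0,0], claw=[20,20,20,20,20])

```text
clock: 7.22
tcp_pos: [0.4924, -0.2582, 0.1431]
orientation: [-89.7, 0.1, -12.6]
wrist_force: [-0.8, 0.3, -3.1]
grip_width: 0.0258
```

```bash
python3 p.py .4895 -.2638 .130 -13 35; sed -i 's/u,v,w,h,s=400,220,80,80,8/u,v,w,h,s=390,270,80,80,8/' lid.py; python3 lid.py 5.5 0 pics/p4.png
```

```text
t 7.22 pos [ 492.4 -258.2  143.1] rpy [-89.69   0.15 -12.61] F [-0.8  0.3 -3.1] grip 25.8
[-1.6, 13.1, -6.1] 0.007
```

View pics/p4.png

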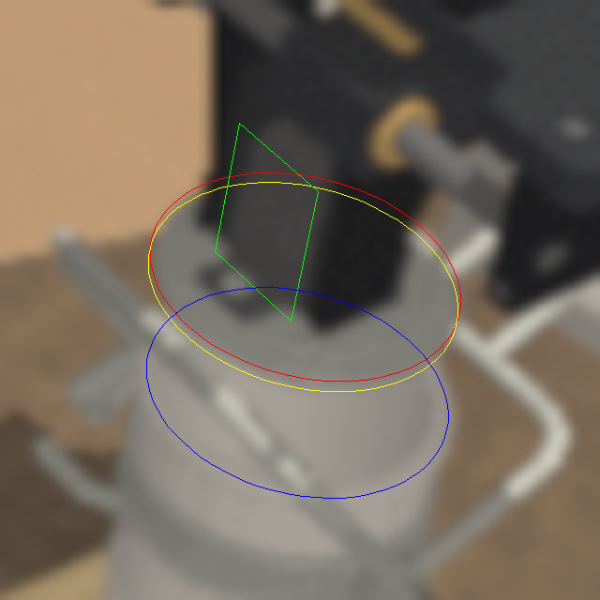

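send_rows(translation=[[-1,4,-4],[0,4,-2],[0,3,-1],[0,0,0]], yaw=[0.007,0,0,0], claw=[20,20,20,20])

```text
clock: 7.6
tcp_pos: [0.4908, -0.2652, 0.1333]
orientation: [-89.7, 0.0, -13.0]
wrist_force: [0.2, 0.7, -3.0]
grip_width: 0.0258
```

```bash
python3 p.py .4895 -.2638 .116 -13 35;  python3 lid.py 5.5 0 pics/p5.png
```

```text
t 7.6 pos [ 490.8 -265.2  133.3] rpy [-8.975e+01  3.000e-02 -1.297e+01] F [ 0.2  0.7 -3. ] grip 25.8
[-1.6, 17.3, 1.1] 0.001
```

View pics/p5.png

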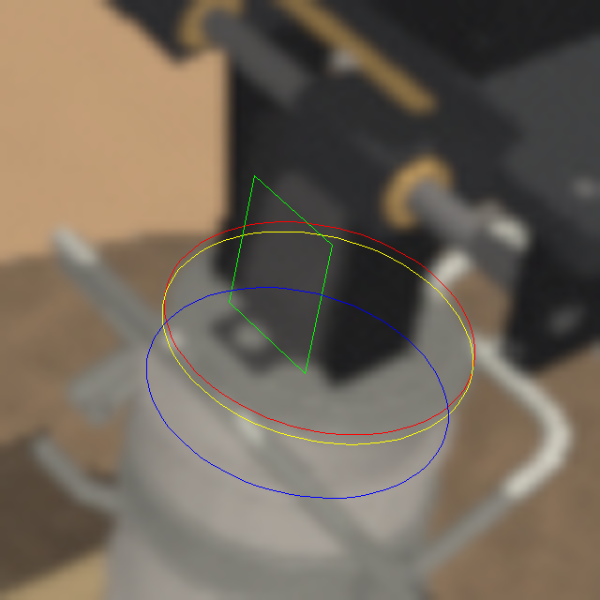

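send_rows(translation=[[-2,3,1],[0,4,0],[0,3,0],[0,3,0]], yaw=[0,0,0,0], claw=[20,20,20,20])

```text
clock: 7.98
tcp_pos: [0.4906, -0.2651, 0.1222]
orientation: [-89.9, -0.2, -13.0]
wrist_force: [-0.1, 0.3, -3.1]
grip_width: 0.0255
```

```bash
python3 p.py .4895 -.2638 .116 -13 35
```

```text
t 7.98 pos [ 490.6 -265.1  122.2] rpy [-89.85  -0.24 -13.01] F [-0.1  0.3 -3.1] grip 25.5
[-1.4, 6.2, 1.0] -0.0
```

send_rows(translation=[[-2,2,2],[0,3,0],[0,3,0],[0,0,0]], yaw=[0,0,0,0], claw=[20,20,20,20])

```text
clock: 8.32
tcp_pos: [0.4893, -0.2626, 0.1166]
orientation: [-89.9, -0.3, -13.0]
wrist_force: [0.5, -0.5, -3.8]
grip_width: 0.0258
```

```bash
python3 p.py .4895 -.2638 .116 -13 35;  python3 lid.py 5.5 0 pics/p6.png
```

```text
t 8.32 pos [ 489.3 -262.6  116.6] rpy [-89.89  -0.27 -12.95] F [ 0.5 -0.5 -3.8] grip 25.8
[0.5, 0.6, -1.2] 0.001
```

View pics/p6.png

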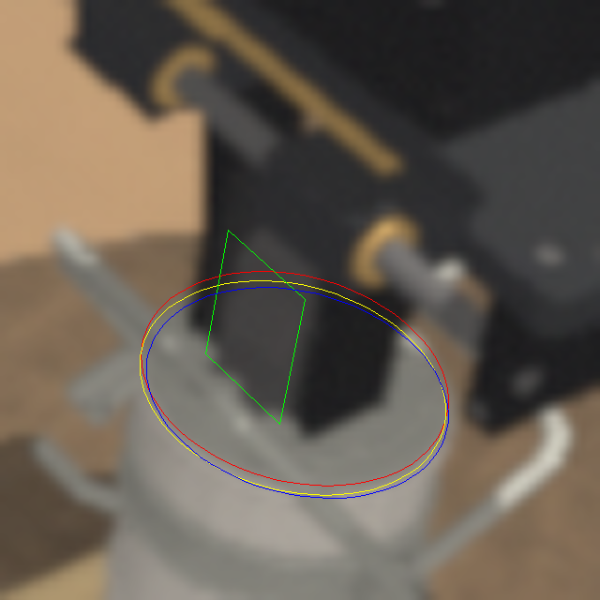

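send_rows(translation=[[0,2,-1],[0,2,0]], yaw=[0,0], claw=[20,20])

```text
clock: 8.53
tcp_pos: [0.4896, -0.263, 0.1156]
orientation: [-89.8, -0.3, -12.9]
wrist_force: [-10.7, 4.4, 18.7]
grip_width: 0.0254
```

send_rows(translation=[[0,2,0]], yaw=[0], claw=[20])

```text
clock: 8.62
tcp_pos: [0.4896, -0.263, 0.1157]
orientation: [-89.9, -0.3, -12.9]
wrist_force: [-7.6, 4.2, 13.7]
grip_width: 0.0259
```

send_rows(translation=[[-2,-0.5,0],[0,0,0]], yaw=[0,0], claw=[20,20])

```text
clock: 8.78
tcp_pos: [0.4892, -0.2626, 0.117]
orientation: [-89.8, -0.5, -12.9]
wrist_force: [-0.2, -0.7, -3.4]
grip_width: 0.0257
```

send_rows(translation=[[-1,1,0],[0,1,0],[0,0,0]], yaw=[0,0,0], claw=[20,20,20])

```text
clock: 9.03
tcp_pos: [0.489, -0.2625, 0.1157]
orientation: [-89.8, -0.6, -12.9]
wrist_force: [1.4, 0.2, 0.6]
grip_width: 0.0259
```

send_rows(translation=[[0,0,0],[0,0,0],[0,0,0]], yaw=[0,0,0], claw=[40,50,50])

```text
clock: 9.28
tcp_pos: [0.4883, -0.263, 0.1151]
orientation: [-89.9, -0.6, -12.9]
wrist_force: [-0.6, 0.5, 0.4]
grip_width: 0.0386
```

Now straight up, clear of everything.

send_rows(translation=[[0,-5,0],[0,-20,0],[0,-35,0],[0,-40,0],[0,-40,0]], yaw=[0,0,0,0,0], claw=[50,50,50,50,50])

```text
clock: 9.7
tcp_pos: [0.4802, -0.2591, 0.2473]
orientation: [-89.4, 0.8, -12.9]
wrist_force: [1.3, -0.8, 0.4]
grip_width: 0.0495
```

Run:
```python
from plant import robot
from h import *
S=robot.get_image("scene");T=robot.get_image("top")
crop(S,375,280,100,110,6,"pics/q1.png"); crop(T,370,180,90,110,6,"pics/q2.png")
print(robot.observe()["tcp_pos"],robot.observe()["orientation"])
```

```text
[ 0.48440022 -0.26222942  0.25522359] [-8.97701308e+01 -4.97861890e-02 -1.29378697e+01]
```

View pics/q1.png

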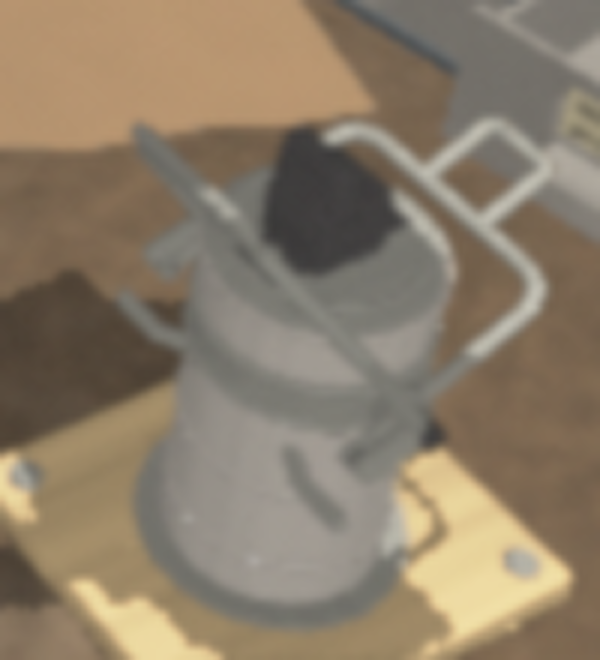

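View pics/q2.png

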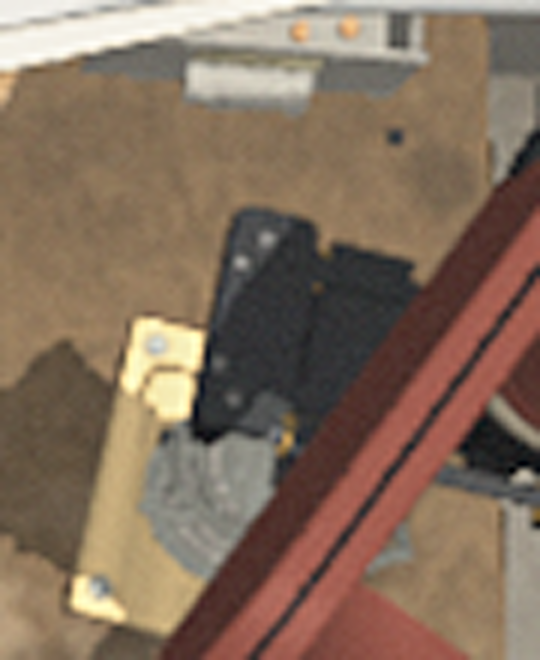

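```bash
python3 p.py .5632 -.2807 .19 -13 35
```

```text
t 9.8 pos [ 484.4 -262.2  255.2] rpy [-8.977e+01 -5.000e-02 -1.294e+01] F [ 1.5 -1.4  1.3] grip 49.8
[27.0, 21.7, -0.1] 0.0
[27.0, 21.7, -0.1] 0.0
[27.0, 21.7, -0.1] 0.0
```

send_rows(translation=[[27,12,0],[27,18,0],[20,20,0],[8,12,0],[0,0,0]], yaw=[0,0,0,0,0], claw=[46,46,46,46,46])

```text
clock: 10.22
tcp_pos: [0.5698, -0.2842, 0.1984]
orientation: [-90.1, -0.7, -13.0]
wrist_force: [-1.6, -0.3, -1.1]
grip_width: 0.0458
```

```bash
python3 p.py .5632 -.2807 .11 -13 35;python3 ov.py .020 390 230 100 120 5 pics/r1.png
```

```text
t 10.22 pos [ 569.8 -284.2  198.4] rpy [-90.14  -0.74 -13.03] F [-1.6 -0.3 -1.1] grip 45.8
[-2.4, 29.5, 0.6] -0.0
[-2.4, 29.5, 0.6] -0.0
[-2.4, 29.5, 0.6] -0.0
```

View pics/r1.png

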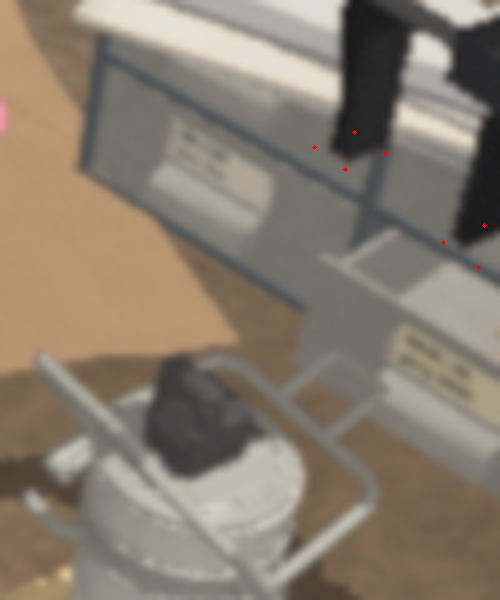

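send_rows(translation=[[-2,28,0],[-2,15,0],[0,5,0],[0,0,0]], yaw=[0,0,0,0], claw=[46,46,46,46])

```text
clock: 10.6
tcp_pos: [0.5656, -0.2844, 0.1539]
orientation: [-90.3, -0.9, -13.0]
wrist_force: [-0.2, 0.5, 0.6]
grip_width: 0.046
```

```bash
python3 p.py .5632 -.2807 .11 -13 35;python3 ov.py .020 420 230 80 90 7 pics/r2.png
```

```text
t 10.6 pos [ 565.6 -284.4  153.9] rpy [-90.27  -0.92 -13.04] F [-0.2  0.5  0.6] grip 46.0
[-1.6, 22.0, 1.5] -0.0
[-1.6, 22.0, 1.5] -0.0
```

View pics/r2.png

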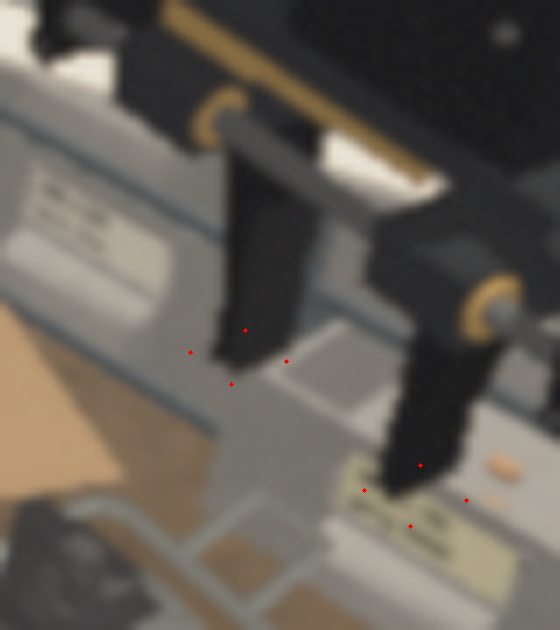

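Run:
```python
from h import *
import pickle
S,T=pickle.load(open("c.pkl","rb"))
c,s=np.cos(np.radians(13)),np.sin(np.radians(13))
def can(p): d=np.array(p[:2])-[.495,-.265]; return np.round([1000*(c*d[0]-s*d[1]),1000*(s*d[0]+c*d[1])],1)
for z in(.174,.178):
    p=atz(S,(420+341/7-.5,230+415/7-.5),z); print(z,np.round(p,4),can(p))
print(can((.5656,-.2844)), "loop", can(atz(S,(420+270/7-.5,230+560/7-.5),.1345)))
```

```text
0.174 [ 0.5716 -0.2851  0.174 ] [79.2 -2.3]
0.178 [ 0.5668 -0.2872  0.178 ] [74.9 -5.5]
[73.2 -3. ] loop [62.5 -5. ]
```

```bash
python3 p.py .5579 -.279 .108 -13 20
```

```text
t 10.65 pos [ 565.9 -284.7  154.9] rpy [-90.29  -0.98 -13.04] F [-0.3  0.1 -0.2] grip 45.9
[-3.0, 15.6, 1.2] -0.0
[-3.0, 15.6, 1.2] -0.0
[-3.0, 15.6, 1.2] -0.0
```

send_rows(translation=[[-5,5,2],[-4,10,2],[-1,8,1],[0,0,0]], yaw=[0,0,0,0], claw=[46,46,46,46])

```text
clock: 10.98
tcp_pos: [0.5586, -0.2787, 0.1352]
orientation: [-90.5, -1.4, -13.1]
wrist_force: [0.2, 1.0, -0.3]
grip_width: 0.046
```

```bash
python3 p.py .5579 -.279 .108 -13 20;python3 ov.py .022 420 250 80 90 7 pics/r3.png
```

```text
t 10.98 pos [ 558.6 -278.7  135.2] rpy [-90.46  -1.39 -13.06] F [ 0.2  1.  -0.3] grip 46.0
[-0.3, 13.6, -0.2] -0.001
[-0.3, 13.6, -0.2] -0.001
```

View pics/r3.png

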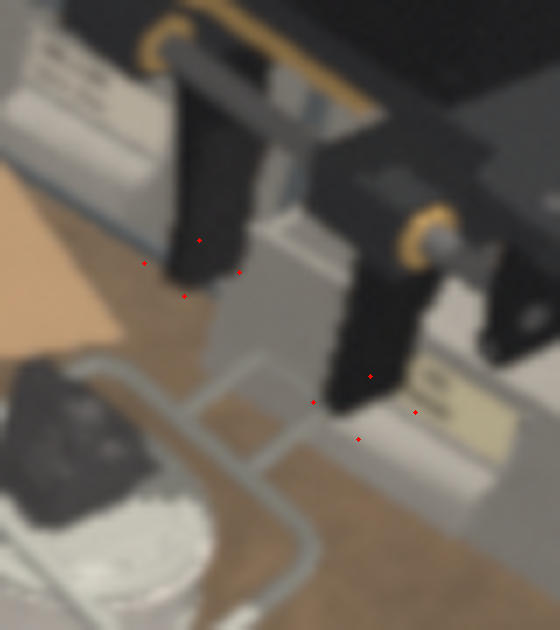

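send_rows(translation=[[-1,8,2],[0,8,1],[0,4,0],[0,0,0]], yaw=[0,0,0,0], claw=[46,46,46,46])

```text
clock: 11.37
tcp_pos: [0.5598, -0.2761, 0.1149]
orientation: [-90.5, -1.5, -13.0]
wrist_force: [-0.6, 1.3, 0.2]
grip_width: 0.0459
```

```bash
python3 p.py .5569 -.276 .108 -13 20;python3 ov.py .022 420 260 80 90 7 pics/r4.png
```

```text
t 11.37 pos [ 559.8 -276.1  114.9] rpy [-90.51  -1.53 -13.04] F [-0.6  1.3  0.2] grip 45.9
[-2.9, 6.9, -0.6] -0.001
```

View pics/r4.png

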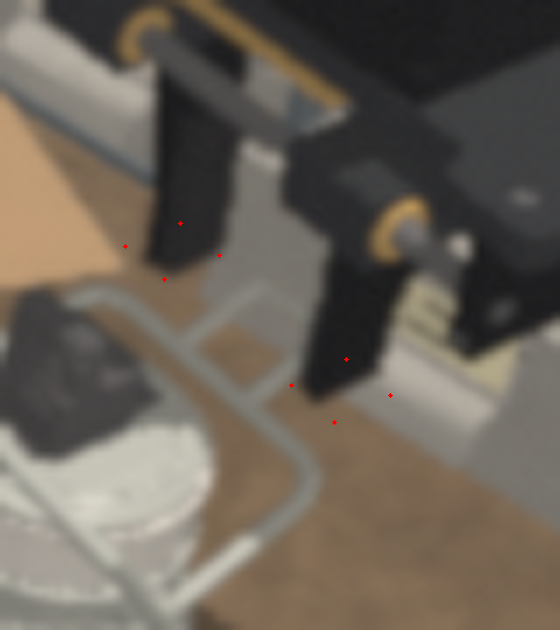

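send_rows(translation=[[-2,3,0],[-1,3,0],[0,2,0],[0,0,0]], yaw=[0,0,0,0], claw=[46,46,46,46], grip_force=15)

```text
clock: 11.75
tcp_pos: [0.5573, -0.2758, 0.1065]
orientation: [-90.5, -1.6, -13.0]
wrist_force: [-0.1, 0.2, 0.1]
grip_width: 0.0459
```

```bash
python3 p.py .5569 -.276 .106 -13 20;python3 ov.py .022 420 260 80 90 7 pics/r5.png
```

```text
t 11.75 pos [ 557.3 -275.8  106.5] rpy [-90.52  -1.56 -13.04] F [-0.1  0.2  0.1] grip 45.9
```

View pics/r5.png

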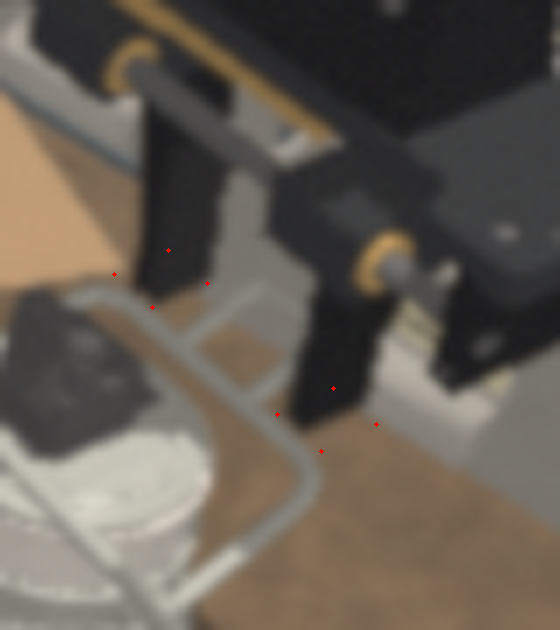

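send_rows(translation=[[0,0,0],[0,0,0],[0,0,0],[0,0,0]], yaw=[0,0,0,0], claw=[36,30,24,22], grip_force=20)

```text
clock: 12.13
tcp_pos: [0.5576, -0.2767, 0.1074]
orientation: [-90.6, -1.6, -13.0]
wrist_force: [-1.7, -3.3, 0.2]
grip_width: 0.0281
```

```bash
python3 p.py .5569 -.276 .106 -13 20;python3 ov.py .022 420 260 80 90 7 pics/r6.png
```

```text
t 12.13 pos [ 557.6 -276.7  107.4] rpy [-90.6   -1.64 -13.05] F [-1.7 -3.3  0.2] grip 28.1
[-0.9, 1.4, 0.5] -0.001
```

View pics/r6.png

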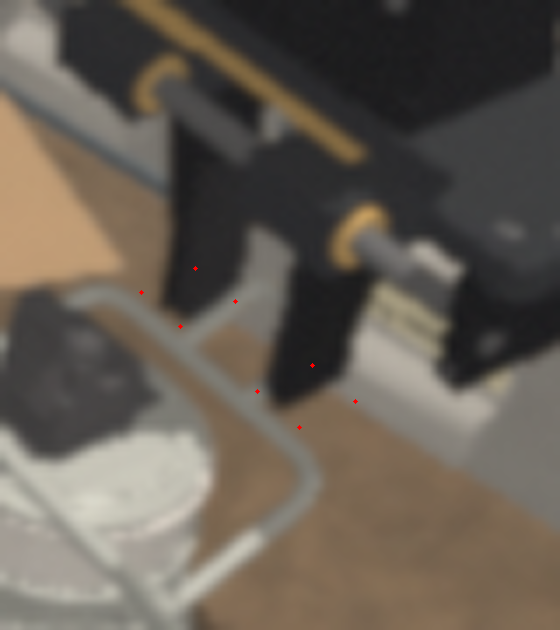

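send_rows(translation=[[-3,-5,0],[-5,-9,0],[-6,-9,0],[-7,-9,0]], yaw=[0,0,0,0], claw=[22,22,22,22])

```text
clock: 12.52
tcp_pos: [0.5344, -0.2716, 0.1392]
orientation: [-90.6, -1.5, -13.1]
wrist_force: [-1.8, -1.5, -3.3]
grip_width: 0.0276
```

```bash
cat > arc.py <<'E'
from plant import robot
import numpy as np
o=robot.observe(); d=o["tcp_pos"]*1000-[495,-265,0]; c,s=np.cos(np.radians(13)),np.sin(np.radians(13))
x=c*d[0]-s*d[1]; y=s*d[0]+c*d[1]; z=d[2]
# reading -> loop rel hinge, calibrated at grip: (63.6,107.4) <-> 94*(cos25.5,sin25.5)
X=x-63.6+94*np.cos(np.radians(25.5)); Z=z-107.4+94*np.sin(np.radians(25.5))
print("t",round(o["clock"],2),"can",np.round([x,y,z],1),"phi",round(np.degrees(np.arctan2(Z,X)),1),"r",round(np.hypot(X,Z),1),"F",np.round(o["wrist_force"],1),"rpy",np.round(o["orientation"],1),"w",round(o["grip_width"]*1e3,1))
E
python3 arc.py
```

```text
t 12.52 can [ 39.9   2.4 139.2] phi 49.8 r 94.6 F [-1.8 -1.5 -3.3] rpy [-90.6  -1.5 -13.1] w 27.6
```

send_rows(translation=[[-8,-6,0],[-8,-5,0],[-8,-4,0]], yaw=[0,0,0], claw=[22,22,22])

```text
clock: 12.77
tcp_pos: [0.5072, -0.2652, 0.1566]
orientation: [-90.6, -1.4, -13.1]
wrist_force: [-0.5, -1.4, -4.0]
grip_width: 0.0278
```

```bash
python3 arc.py; python3 ov.py .022 385 230 100 120 5 pics/r7.png
```

```text
t 12.77 can [ 11.9   2.5 156.6] phi 69.7 r 95.6 F [-0.5 -1.4 -4. ] rpy [-90.6  -1.4 -13.1] w 27.8
```

View pics/r7.png

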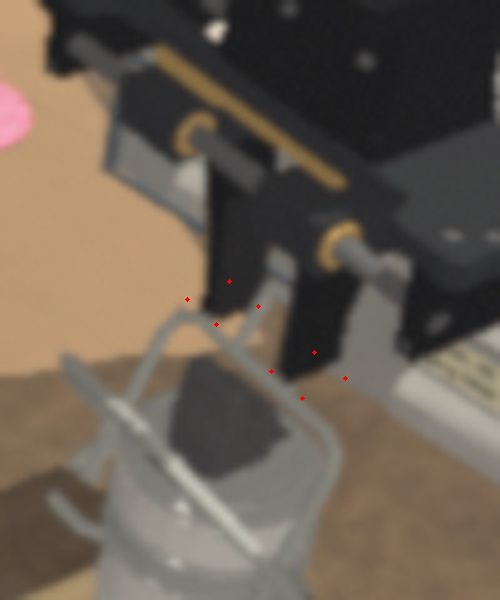

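send_rows(translation=[[-5,-2,0],[-4,-1,0],[0,0,0]], yaw=[0,0,0], claw=[22,22,22])

```text
clock: 13.07
tcp_pos: [0.4949, -0.2623, 0.161]
orientation: [-90.7, -1.3, -13.1]
wrist_force: [0.0, -2.1, -3.1]
grip_width: 0.0274
```

```bash
python3 arc.py; python3 ov.py .022 385 230 100 120 5 pics/r8.png
```

```text
t 13.07 can [ -0.7   2.6 161. ] phi 77.7 r 96.3 F [ 0.  -2.1 -3.1] rpy [-90.7  -1.3 -13.1] w 27.4
```

View pics/r8.png

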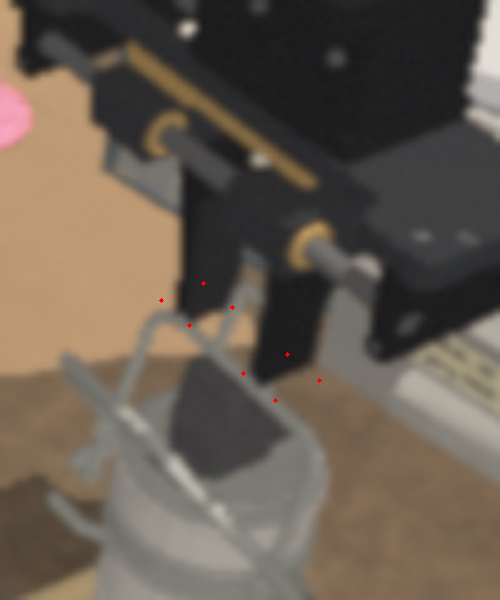

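send_rows(translation=[[0,0,0],[0,0,0],[0,0,0],[0,0,0]], yaw=[0,0,0,0], claw=[27,40,50,50])

```text
clock: 13.45
tcp_pos: [0.496, -0.262, 0.1614]
orientation: [-90.6, -1.4, -13.1]
wrist_force: [0.2, -0.4, -0.2]
grip_width: 0.0404
```

send_rows(translation=[[0,-10,0],[0,-25,0],[0,-35,0],[0,-20,0],[0,0,0]], yaw=[0,0,0,0,0], claw=[50,50,50,50,50])

```text
clock: 13.87
tcp_pos: [0.4942, -0.2586, 0.2557]
orientation: [-90.4, -1.2, -13.0]
wrist_force: [0.7, -1.2, 0.6]
grip_width: 0.0494
```

```bash
python3 arc.py
python3 - <<'E'
from plant import robot
from h import *
S=robot.get_image("scene");T=robot.get_image("top")
crop(S,375,270,100,100,8,"pics/q3.png"); crop(T,360,170,100,110,6,"pics/q4.png")
E
```

```text
t 13.87 can [ -2.2   6.  255.7] phi 84.2 r 189.8 F [ 0.7 -1.2  0.6] rpy [-90.4  -1.2 -13. ] w 49.4
```

View pics/q3.png

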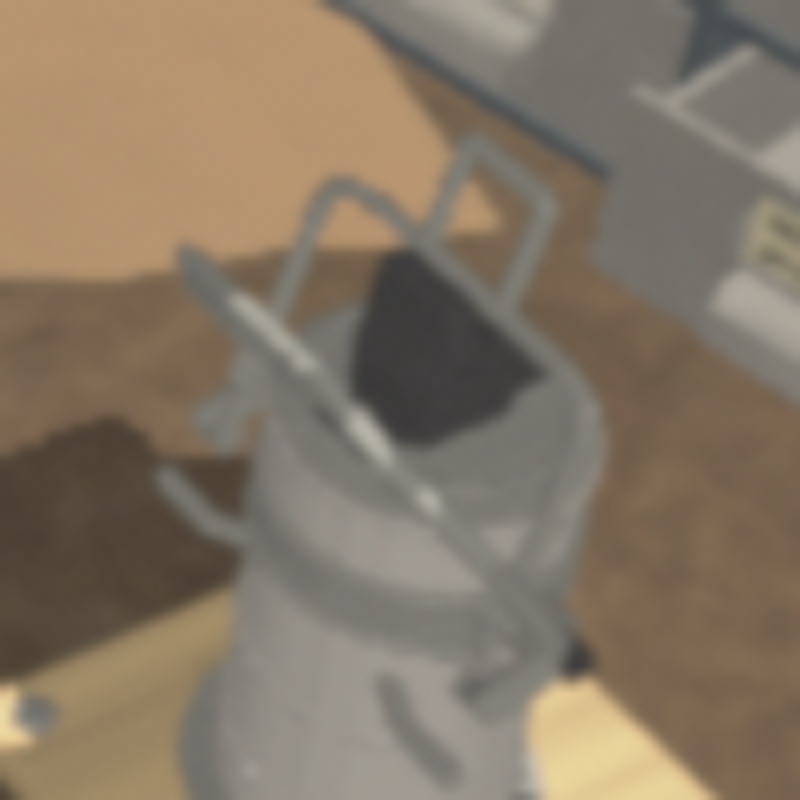

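View pics/q4.png

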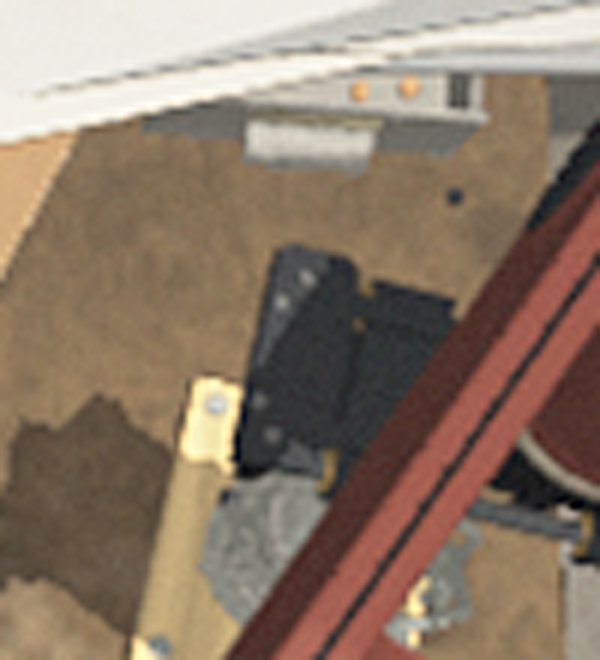

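```bash
cat >> h.py <<'E'
def canplane(d,uv,yp=0.):
    K,R,t=cam(d); r=R.T@np.linalg.inv(K)@np.array([uv[0],uv[1],1.]); c0=-R.T@t
    c,s=np.cos(np.radians(13)),np.sin(np.radians(13)); M=np.array([[c,-s,0],[s,c,0],[0,0,1]])
    a=M@(c0-[.495,-.265,0]); b=M@r; q=a+b*(yp-a[1])/b[1]; return np.round(q*1000,1)
def canproj(d,P):
    c,s=np.cos(np.radians(13)),np.sin(np.radians(13)); M=np.array([[c,-s,0],[s,c,0],[0,0,1]])
    return proj(d,np.array(P,float).reshape(-1,3)@M+[.495,-.265,0])
E
python3 - <<'E'
from h import *
import pickle
S,T=pickle.load(open("c.pkl","rb"))
q=lambda a,b:(375+(a-3.5)/8,270+(b-3.5)/8)
print("bar",canplane(S,q(470,272)),"tip",canplane(S,q(517,172)))
im=cv2.imread("pics/q3.png")
for th,col in((0,(0,0,255)),(.06,(0,255,255)),(.12,(0,255,0))):
    a=np.radians(55)-th
    P=[(-r*np.cos(a),y,.1+r*np.sin(a)) for r in(.077,.107) for y in(-.021,.021)]
    uv=(canproj(S,P)-[375,270]+.5)*8
    cv2.polylines(im,[np.int32(uv[[0,1,3,2]])],True,col,1)
cv2.imwrite("pics/q5.png",im[150:550,50:600])
E
```

```text
bar [  1.4   0.  170.5] tip [  9.2   0.  194.9]
```

View pics/q5.png

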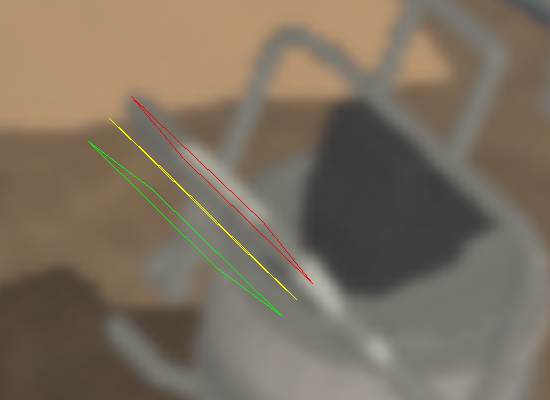

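```bash
cat > lev.py <<'E'
import numpy as np
c,s=np.cos(np.radians(13)),np.sin(np.radians(13))
def pose(a,r=95.,pen=0.):
    A=np.radians(a); w=np.clip(a/10,-1,1)
    fx=-r*np.cos(A)+(2.5-pen)*np.sin(A); fz=100+r*np.sin(A)+(2.5-pen)*np.cos(A)
    return fx+9.5*w, fz
if __name__=="__main__":
    from plant import robot
    o=robot.observe(); d=o["tcp_pos"]*1000-[495,-265,0]; x=c*d[0]-s*d[1]; y=s*d[0]+c*d[1]
    X=x+3.5; Y=y-2.6; Z=d[2]+21
    print("t",round(o["clock"],2),"tip real can",np.round([X,Y,Z],1),"F can",np.round([c*o["wrist_force"][0]-s*o["wrist_force"][1],s*o["wrist_force"][0]+c*o["wrist_force"][1],o["wrist_force"][2]],1),"rpy",np.round(o["orientation"],1),"w",round(o["grip_width"]*1e3,1))
E
python3 - <<'E'
from lev import *
for a in range(56,-36,-6): print(a,np.round(pose(a),1))
E
python3 lev.py
```

```text
56 [-41.6 180.2]
50 [-49.6 174.4]
44 [-57.1 167.8]
38 [-63.8 160.5]
32 [-69.7 152.5]
26 [-74.8 143.9]
20 [-78.9 134.8]
14 [-82.1 125.4]
8 [-86.1 115.7]
2 [-93.  105.8]
-4 [-98.7  95.9]
-10 [-103.5   86. ]
-16 [-101.5   76.2]
-22 [-98.5  66.7]
-28 [-94.6  57.6]
-34 [-89.7  48.9]
t 13.97 tip real can [1.000e-01 3.900e+00 2.729e+02] F can [-0.1  0.1 -0.7] rpy [-90.3  -1.  -13. ] w 49.9
```

send_rows(translation=[[-18,0,-2],[-17,10,-2],[-5,25,0],[0,25,0],[0,15,0]], yaw=[0,0,0,0,0], claw=[0,0,0,0,0])

```text
clock: 14.38
tcp_pos: [0.4529, -0.2524, 0.1716]
orientation: [-90.3, -1.0, -12.9]
wrist_force: [0.6, 0.2, -0.5]
grip_width: 0.0247
```

```bash
python3 lev.py; python3 ov.py .021 360 230 100 120 5 pics/u1.png
```

```text
t 14.38 tip real can [-40.4   0.2 192.6] F can [ 0.5  0.4 -0.5] rpy [-90.3  -1.  -12.9] w 24.7
```

View pics/u1.png

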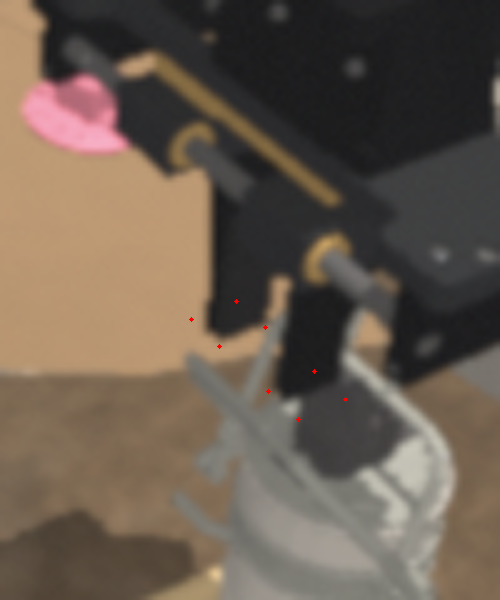

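send_rows(translation=[[0,4,0],[0,4,0],[0,2,0],[0,0,0],[0,0,0]], yaw=[0,0,0,0,0], claw=[0,0,0,0,0])

```text
clock: 14.85
tcp_pos: [0.4501, -0.2496, 0.1548]
orientation: [-90.0, -0.4, -12.9]
wrist_force: [0.5, 0.3, -0.5]
grip_width: 0.0005
```

```bash
python3 lev.py; python3 ov.py .021 360 250 90 100 6 pics/u2.png
```

```text
t 14.85 tip real can [-43.7   2.3 175.8] F can [ 0.4  0.4 -0.5] rpy [-90.   -0.4 -12.9] w 0.5
```

View pics/u2.png

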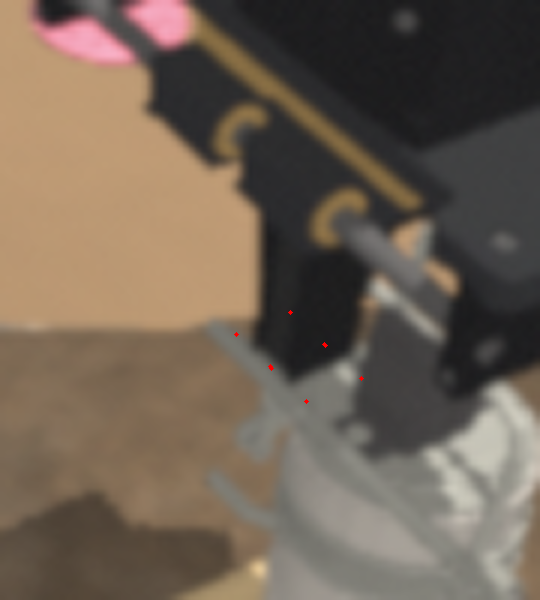

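send_rows(translation=[[-5,2,-2],[-7,5,0],[-7,7,0],[-6,8,0]], yaw=[0,0,0,0], claw=[0,0,0,0])

```text
clock: 15.23
tcp_pos: [0.4271, -0.2479, 0.1354]
orientation: [-90.2, -0.9, -12.9]
wrist_force: [0.2, 0.9, 0.7]
grip_width: 0.0002
```

```bash
python3 lev.py; python3 ov.py .021 340 250 110 110 6 pics/u3.png
```

```text
t 15.23 tip real can [-66.5  -1.2 156.4] F can [0.  1.  0.7] rpy [-90.2  -0.9 -12.9] w 0.2
```

View pics/u3.png

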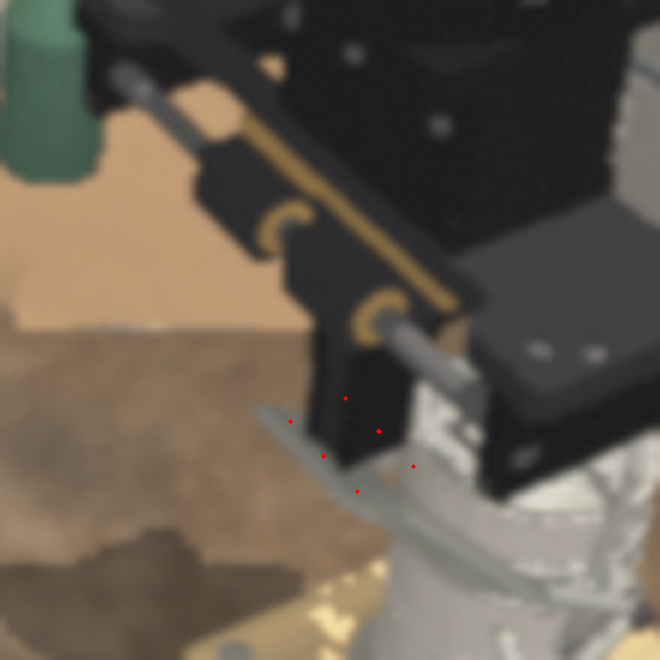

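send_rows(translation=[[-5,6,0],[-5,9,0],[-5,9,0],[-4,9,0]], yaw=[0,0,0,0], claw=[0,0,0,0])

```text
clock: 15.62
tcp_pos: [0.4063, -0.2432, 0.0983]
orientation: [-90.2, -0.9, -12.9]
wrist_force: [2.1, -0.2, 2.0]
grip_width: 0.0008
```

```bash
python3 lev.py; python3 ov.py .021 340 250 110 110 6 pics/u4.png
```

```text
t 15.62 tip real can [-87.9  -1.3 119.3] F can [2.1 0.3 2. ] rpy [-90.2  -0.9 -12.9] w 0.8
```

View pics/u4.png

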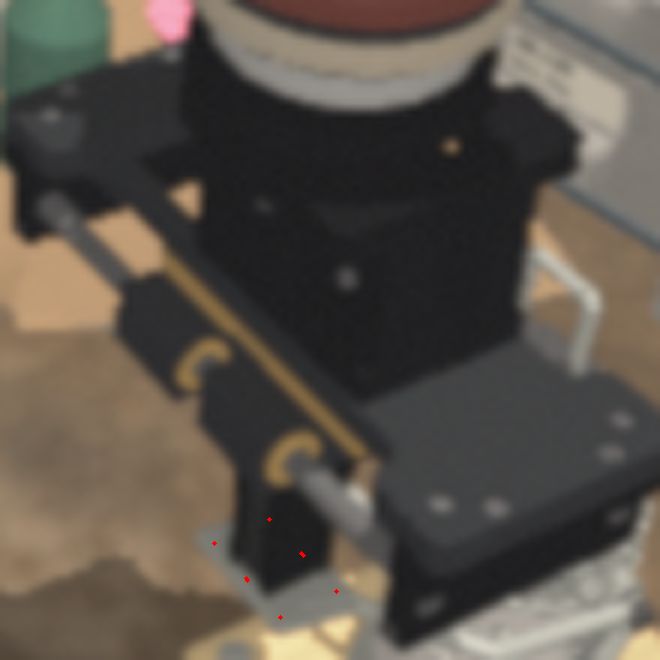

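send_rows(translation=[[-5,9,1],[-5,9,0],[-4,9,0]], yaw=[0,0,0], claw=[0,0,0])

```text
clock: 15.92
tcp_pos: [0.3926, -0.2394, 0.0686]
orientation: [-90.2, -1.0, -12.9]
wrist_force: [1.2, -0.9, 2.8]
grip_width: 0.0002
```

```bash
python3 lev.py; python3 ov.py .021 340 270 120 120 5 pics/u5.png
```

```text
t 15.92 tip real can [-102.    -0.7   89.6] F can [ 1.4 -0.6  2.8] rpy [-90.2  -1.  -12.9] w 0.2
```

View pics/u5.png

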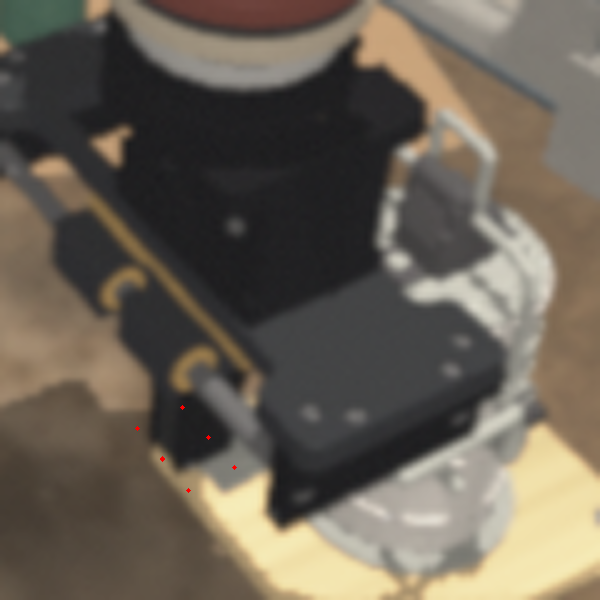

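send_rows(translation=[[1,9,0],[2,9,0]], yaw=[0,0], claw=[0,0])

```text
clock: 16.13
tcp_pos: [0.3932, -0.2389, 0.0474]
orientation: [-90.1, -0.7, -12.9]
wrist_force: [0.0, -0.3, 1.9]
grip_width: 0.0004
```

```bash
python3 lev.py
```

```text
t 16.13 tip real can [-101.6   -0.    68.4] F can [ 0.1 -0.3  1.9] rpy [-90.1  -0.7 -12.9] w 0.4
```

```bash
python3 ov.py .021 340 270 120 120 5 pics/u6.png
```

```text
(no output)
```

View pics/u6.png

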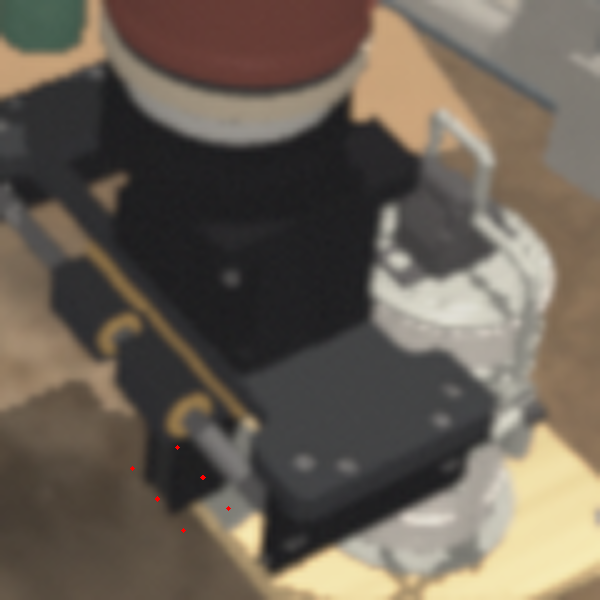

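send_rows(translation=[[3,7,0],[3,6,0],[2,4,0]], yaw=[0,0,0], claw=[0,0,0])

```text
clock: 16.43
tcp_pos: [0.4, -0.2393, 0.0258]
orientation: [-90.0, -0.4, -12.9]
wrist_force: [0.1, -0.1, 0.6]
grip_width: 0.0006
```

```bash
python3 lev.py; python3 ov.py .021 340 270 120 120 5 pics/u7.png
```

```text
t 16.43 tip real can [-94.9   1.   46.8] F can [ 0.2 -0.1  0.6] rpy [-90.   -0.4 -12.9] w 0.6
```

View pics/u7.png

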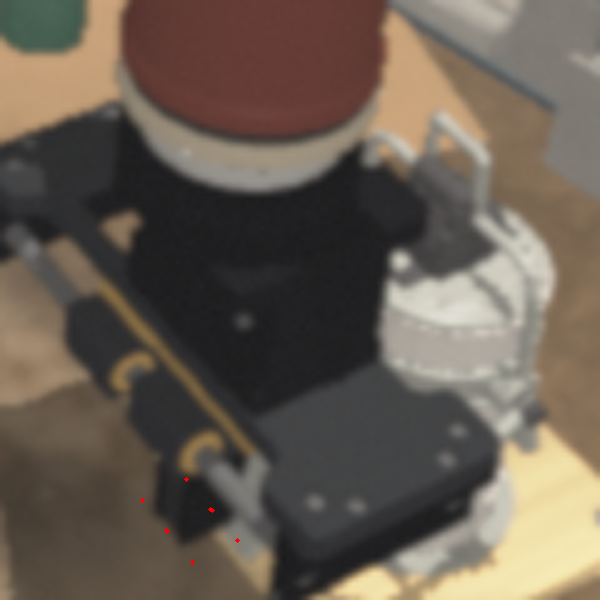

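send_rows(translation=[[3,3,0],[2,3,0]], yaw=[0,0], claw=[0,0])

```text
clock: 16.65
tcp_pos: [0.4013, -0.2399, 0.0227]
orientation: [-89.9, 0.3, -12.8]
wrist_force: [-29.0, 14.5, 59.6]
grip_width: 0.0006
```

```bash
python3 lev.py
```

```text
t 16.65 tip real can [-93.5   0.8  43.7] F can [-31.5   7.6  59.6] rpy [-89.9   0.3 -12.8] w 0.6
```

send_rows(translation=[[-4,-6,0],[-6,-12,0],[-6,-25,0],[-5,-35,0],[0,-40,0]], yaw=[0,0,0,0,0], claw=[0,0,0,0,0])

```text
clock: 17.07
tcp_pos: [0.3764, -0.2313, 0.138]
orientation: [-89.5, 1.3, -12.7]
wrist_force: [0.7, -0.6, -0.4]
grip_width: 0.0001
```

send_rows(translation=[[-5,-40,15],[-5,-30,30],[-5,-10,40],[-5,0,40],[0,0,30]], yaw=[0,0,0,0,0], claw=[0,0,0,0,0])

```text
clock: 17.48
tcp_pos: [0.3971, -0.0811, 0.2324]
orientation: [-89.9, 0.3, -13.3]
wrist_force: [1.3, -0.6, -0.7]
grip_width: 0.0008
```

```bash
python3 lev.py
python3 - <<'E'
from plant import robot
from h import *
S=robot.get_image("scene");T=robot.get_image("top")
crop(S,365,270,100,100,7,"pics/v1.png"); crop(T,370,200,80,90,6,"pics/v2.png"); cv2.imwrite("pics/v3.png",S["color"][:,:,::-1])
im=cv2.imread("pics/v1.png")
for th,col in((1.52,(0,0,255)),(1.29,(0,255,255))):
    a=np.radians(55)-th
    P=[(-r*np.cos(a),y,.1+r*np.sin(a)) for r in(.077,.107) for y in(-.021,.021)]
    uv=(canproj(S,P)-[365,270]+.5)*7; cv2.polylines(im,[np.int32(uv[[0,1,3,2]])],True,col,1)
uv=(canproj(S,[(0,-.02,.16),(0,.02,.16)])-[365,270]+.5)*7; cv2.polylines(im,[np.int32(uv)],True,(0,255,0),1)
cv2.imwrite("pics/v4.png",im)
E
```

```text
t 17.48 tip real can [-133.3  154.5  253.4] F can [ 1.4 -0.3 -0.7] rpy [-89.9   0.3 -13.3] w 0.8
```

View pics/v1.png

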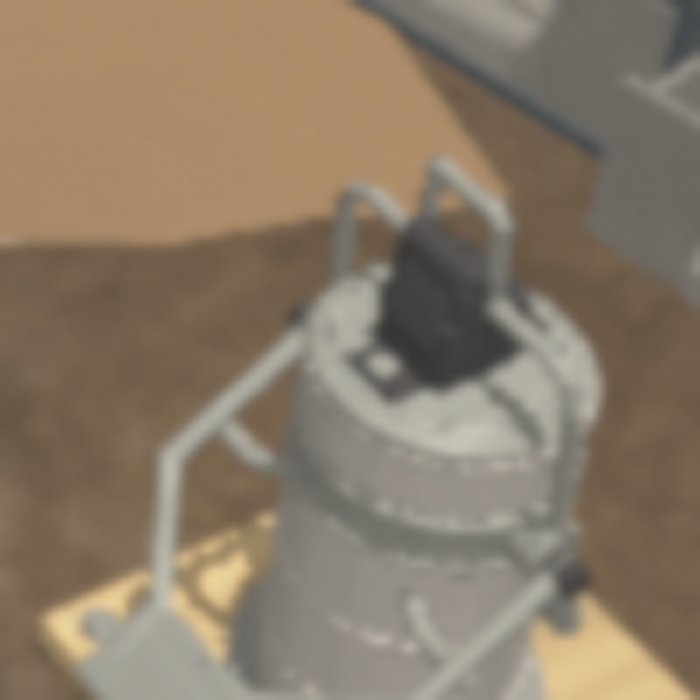

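View pics/v4.png

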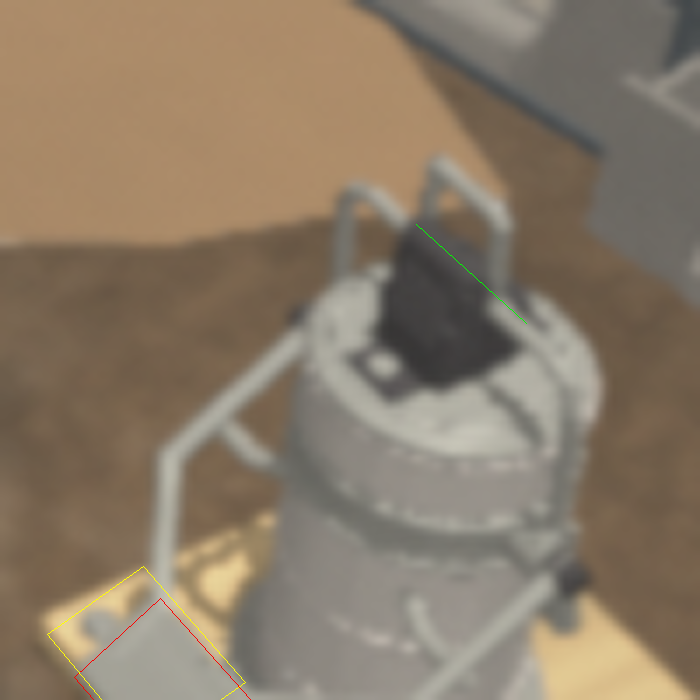

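View pics/v3.png

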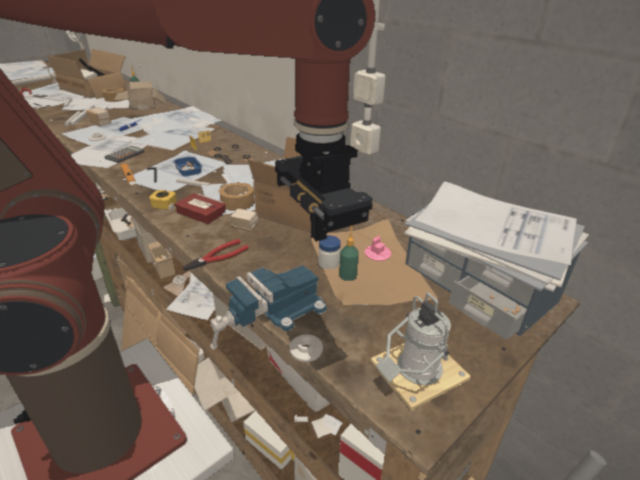

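```bash
python3 -c "
from plant import robot
print(robot.observe()['joint_vel'],robot.sign_off())"
```

```text
the job is handed in; nothing more can be done
[-4.2089952   1.62634198  0.35272509 -2.60537773 -0.90316934 -4.76410721] None
```

The canister is closed and the job was handed in at about 17.5 s. The lid sits on the mouth with its tall stop towards the lever. The bail is over and in the notch, and the lever is down on its stop.

**Last pictures:** the thumb plate lies on the outline I projected for 1.52 rad and stayed there after I let go. The bail's bar lines up with the notch, just behind the stop. The oiler, jar, pliers and disc look unmoved. The gripper was about 20 cm clear of the canister.

**Checks that failed or disagreed:**
- **Finger length:** the fingers ended about 28 mm shorter than the stated TCP offset. The first grasp closed to 21 mm, too high on the saddle stop. I reopened, went lower, and the second grasp closed to 26 mm on the block.
- **Tool position:** near the canister the measured position was also about 3 mm off sideways. I corrected for this from the camera.
- **Lever force:** near centre I read only 2–3 N, below the stated 5 N. A short overpress against the lever's stop peaked at about 60 N wrist force (limit 120 N), which passed through the closed fingertips.
- **Not measured:** I could not measure the bail's clamping force (over 10 N required), and the arm was still settling slightly at hand-in.

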